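# Set up the bottle mixer and log the stain bottles

## Robot

A 6-joint arm with a two-finger parallel gripper is mounted at the origin on a cart in front of the work surface, level with it; the furniture and walls round the work are solid. World frame = base frame: x ahead of the robot, y to its left, z up, the work surface at z = 0. Lengths are in mm, angles in rad, forces in N, time in s.
With the tool pointing down it reaches from about 275 to 725 mm from the base axis. Payload 15.9 kg.
Tool frame: the origin (TCP) lies midway between the tips of the shut fingers; the grasp point (between the pads) lies tcp_to_grasp behind it (tcp_to_grasp is the distance from the TCP to the grasp point, in mm); z points along the fingers, y is the line along which they close (so a half turn about z gives the same grasp; the last joint's range is limited). The gripper opens to 85 mm and grips with 20 to 120 N. Pads are 22 mm wide; open, the fingers measure 114 mm over their backs; the gripper's body (76 mm by 85 mm) begins 54 mm behind the grasp point. The pads swing forward as they close: fully open they stand 13 mm farther back than shut.
Start: joints at [0, 0.213, -0.034, 1.323, 0, 1.571], TCP at [499.985, -0, 231.306] pointing down, gripper open.
Joint ranges: [-2.98, 2.98], [-0.74, 1.72], [-1.14, 1.35], [-2.1, 2.04], [-1.57, 1.44], [-3.14, 3.14]. Speed limits (rad/s): [1.89, 1.89, 2.39, 2.57, 3.14, 3.14].

## Interface

Orientations are given as a unit quaternion [x, y, z, w].
In Python, from cell import * gives the robot as it stands. The module is installed in compiled form; this text tells all that it offers.
- The arm moves only by the shell command python3 -m creep 'ROWS' [FORCE]. ROWS is JSON, a list of rows, each an object with "delta_rot": the turn, a rotation vector about the world's x, y, z in degrees, a list of three; "delta_pos": the shift along the world's x, y, z in cm, a list of three; "claw": the opening, from 0 (shut) to 1 (fully open). A call has exactly 5 rows; each row shifts and turns the commanded pose from where the row before left it; what a row does not reach is not made up. A row lasts 1/8 s, in which the tool goes at most 62.5 mm and 10.7 degrees, less where a joint would pass 70% of its speed; a pose out of reach is approached as far as the arm can. A call with a gripper value outside its range is refused whole. The fingers move at their own pace and stop on an object; FORCE is the grip in N (left out, the last holds). Time passes only in rows, so rows that do not move let the fingers close, or fill a call up. It gives the time, the measured TCP pose, the force, the opening and the grip force at its end, in the units of the state.
- get_obs(): the state, without advancing time (a new reading comes with each control period).
- read_camera(name): name is "scene" or "side" or "wrist"; returns (picture, depth): 400x640x3 uint8, red, green, blue; 400x640 float32, mm along the optical axis (not along the pixel's ray), 0 where there is no reading.
- camera_params(name): a dict with "mtx" (3x3 intrinsics, pixels), "distortion" ([k1, k2, p1, p2, k3] as OpenCV has them; the pictures are not rectified), "T" (4x4, takes a point from camera to world coordinates). Camera axes: x right, y down, z forward; pixel columns grow to the right and rows downward; lengths in mm; the calibration is good to about 2 mm. A picture is of the moment at which its call begins: read the wrist's pose just before it. camera_params takes no time and is no camera call; for the wrist camera it gives the pose at the moment of the call.
- hand_in(): hands the job in; it is judged then, once.
The state is a dict: "time_s": time; "qpos": joint angles; "qd": joint speeds; "joint_torque": joint torques, N m; "tool_pos": TCP position; "eef_rot": TCP orientation; "ft_force": force on the tool from outside, world axes, zero at the start; "moment": the same for the moment, N m; "finger_gap": opening from 0.0 (shut) to 1.0 (fully open); "gripper_force": force on a finger pad.
Only numpy, scipy, OpenCV 4.12 (cv2) and the standard library are available. Lean on these libraries where they do the work, as an engineer would, in place of code of your own. Each camera call takes 0.05 s, during which the arm holds its last target. There are 200 camera calls.

## Task

Set up the bench mixer: slide its clamp bar back until the red line on its foot is level with the red mark on the platform's edge, then screw both knurled nuts down clockwise until they stop tight. After that stand every stain bottle from the white tray upright in a bay of its own between bar and back stop, then take the scanner out of its stand, hold it steady pointing straight down a few centimetres above the middle of the platform's barcode, with its wide nose along the label, for two seconds, and put it back in its stand nose down. Leave everything else where it is.

Things in the scene. Friction and masses are not known exactly. Their poses are not given: they have to be found in the camera images.
- mixer: fixed mixer: white, aluminium platform 213 (x) x 240 (y) mm, top at 70 mm. Origin on the worktop below the platform; +x from the operator's grey panel towards the back stop, z up. The steel back stop (45 mm tall, inner face at x = 0.050) runs along y at the rear, with four equal fins forward making 3 bays 50 mm wide. Bottles stand in them, behind the bar; in front of the bar the platform is flat
- bar_grip (a point): middle of the clamp bar: steel upright 12 mm thick (x), 170 mm long (y); platform 30 mm below this point, bar's top 15 mm above it. On slotted feet it slides, always square, 48 mm along mixer x against about 2 N while the nuts are slack; axes as the mixer's. Can be pinched across its thickness from above. It starts on the operator's side of its mark and must go in +x by 14 to 40 mm
- bar_pointer (a point): red index line on the right-hand (-y) slotted foot of the clamp bar (the left foot has one too), at the centre plane of the bar's thickness, 115 mm to the -y side of bar_grip; moves with the bar
- mark (a point): red line between black 10 mm ticks at the right-hand platform edge (repeated at the left edge); fixed, axes as the mixer's. The bar is set when its red index line is level with it (bar_pointer at x = 0 in this frame); the channel is then 50 mm wide
- nut_l (a joint): knurled brass nut on the left (+y) stud: angle in rad, 0 when slack, growing as it is turned clockwise seen from above; it screws down 0.5 mm per rad, meets the bar's foot at about 2.4 and comes to a stop, tight, at 2.8 (tight enough from 2.5). Starts slack, between 0 and 0.5
- nut_l_grip (a point): grip height on the axis of the left knurled nut: a cylinder 36 mm across, 34 mm tall; this point is 23 mm above its underside, 11 mm below its top, about 24 mm above the bar's foot; 100 mm left (+y) of the mixer's middle line. The stud's end stands a few mm out of the top
- nut_r (a joint): the same for the right (-y) nut, also tightened clockwise seen from above
- nut_r_grip (a point): grip height on the axis of the right knurled nut, 100 mm right (-y) of the mixer's centre line; same size
- tray: white divided tray, fixed, 157 (x) x 55 (y) mm, three cells in a row along its x, 51 mm apart, 47 mm wide inside, walls 4 mm thick and 49 mm tall; origin on the worktop under its middle. The stain bottles stand in its cells at the start
- place_1 (a point): centre of bay 1 (of three side by side along mixer y, 56 mm apart): printed ring on the rubber mat, at platform height. Back stop, bar and the fins beside it stand 45 mm tall round the bay, each 25 mm from this point once the bar is at its mark
- place_2 (a point): centre of bay 2 (of three side by side along mixer y, 56 mm apart): printed ring on the rubber mat, at platform height. Back stop, bar and the fins beside it stand 45 mm tall round the bay, each 25 mm from this point once the bar is at its mark
- place_3 (a point): centre of bay 3 (of three side by side along mixer y, 56 mm apart): printed ring on the rubber mat, at platform height. Back stop, bar and the fins beside it stand 45 mm tall round the bay, each 25 mm from this point once the bar is at its mark
- bottle_1_mid (a point): brown stain bottle with white cap, standing, about 44 mm across and 98 mm tall (straight body up to 72 mm, 41 mm where gripped; above it the screw cap, 29 mm across), 0.1 kg. The point is half-way up its axis, 49 mm above its underside; z is its axis, up when it stands. Starts in a cell of the tray, its foot 4 mm above the worktop; absent in some starts.
- bottle_2_mid (a point): blue stain bottle with blue cap, standing, about 44 mm across and 98 mm tall (straight body up to 72 mm, 41 mm where gripped; above it the screw cap, 29 mm across), 0.1 kg. The point is half-way up its axis, 49 mm above its underside; z is its axis, up when it stands. Starts in a cell of the tray, its foot 4 mm above the worktop; absent in some starts.
- bottle_3_mid (a point): second brown stain bottle with white cap, standing, about 44 mm across and 98 mm tall (straight body up to 72 mm, 41 mm where gripped; above it the screw cap, 29 mm across), 0.1 kg. The point is half-way up its axis, 49 mm above its underside; z is its axis, up when it stands. Starts in a cell of the tray, its foot 4 mm above the worktop; absent in some starts.
- barcode (a point): centre of the barcode plate's face on the platform, facing up: white, 28 mm (x) by 70 mm (y, across the bars), on the middle line of the platform in front of the clamp bar; axes as the mixer's
- scanner_grip (a point): middle of the handle of the cordless scanner, 118 mm above its nose. 158 mm long, 0.15 kg: wide grey nose below (30 mm in x, 56 in y, 46 tall), black handle above (26 mm in x, 32 in y, from 48 to 158 mm above the nose face). z points from nose to handle end, so it reads along -z; its scan line lies along y
- scanner_nose (a point): centre of the red window in the scanner's nose face (its lowest face as it stands in the stand); same axes. The scanner reads a barcode squarely below the window at 20 to 80 mm, with the scan line across the bars (scanner y along barcode y, either way round)
- stand_seat (a point): centre of the inner floor of the scanner stand, 11 mm above the worktop. Stand: fixed, foot 76 x 90 mm, open-topped pocket 36 (x) x 62 (y) mm inside, walls 5 mm, rim 57 mm above this floor; z up. The scanner starts in it nose down, scanner_nose at this point, axes alike, handle clear above
- timer: white bench timer, 60 x 68 x 24 mm; a bystander, leave it
- gauze_pad: folded white gauze pad, 72 x 73 x 17 mm; a bystander, leave it
- stapler: small blue stapler, 25 x 111 x 41 mm; a bystander, leave it
- syringe: syringe, 165 mm long, lying; a bystander, leave it
- oil_bottle: small amber dropper bottle with black cap, 25 mm wide, 62 mm tall; a bystander, leave it
Things that resemble listed ones, but are neither listed nor needed, are in the scene too. What is shaped like the part that bears scanner_grip but brown or orange is not meant.

How it is judged:
By the outcome, as a careful person would: the job done as asked, in the order asked, and still so for the second after the job is handed in, with the robot touching nothing.
Of bottle_1, bottle_2, bottle_3 only 2 to 3 are there at a start; the rules pass over those that are not, and their reading is None.
At some moment in a run one of bottle_1, bottle_2, bottle_3 may be knocked a few centimetres aside while the robot is not near it.
It also fails if it takes over 210 s, if anything falls off the work surface, if the arm or the gripper's body presses on something with over 40 N, if the wrist force passes 120 N, or if a joint passes its speed limit or range.

## Working session

There is one attempt and no reset: what is moved stays moved. The work goes in short steps, Python scripts to look and compute and a shell command to move; the robot and the scene stay as the last step left them, time stands still between calls to the robot, and variables do not carry over. Pictures are saved under pics/ and viewed, at most 14 in all, crops included, and the job is handed in when it is done.

```bash
mkdir -p pics; cat > h.py <<'E'
import numpy as np, cv2
from cell import *
def snap(n):
    P=camera_params(n); im,d=read_camera(n); return im,d,P
def save(im,f,box=None,s=1):
    if box: im=im[box[1]:box[3],box[0]:box[2]]
    if s!=1: im=cv2.resize(im,None,fx=s,fy=s,interpolation=cv2.INTER_CUBIC)
    cv2.imwrite('pics/'+f,im[:,:,::-1])
def world(P,d,u,v,z=None):
    # by depth (median 3x3) or by plane z
    q=cv2.undistortPoints(np.array([[[u,v]]],float),P['mtx'],np.array(P['distortion'],float))[0,0]
    r=np.array([q[0],q[1],1.]);T=np.array(P['T'])
    if z is None:
        w=d[int(v)-1:int(v)+2,int(u)-1:int(u)+2]; w=w[w>0]; k=np.median(w)
    else: k=(z-T[2,3])/(T[:3,:3]@r)[2]
    return T[:3,:3]@(r*k)+T[:3,3]
def cloud(P,d):
    h,w=d.shape; uv=np.stack(np.meshgrid(np.arange(w),np.arange(h)),-1).reshape(-1,1,2).astype(float)
    q=cv2.undistortPoints(uv,P['mtx'],np.array(P['distortion'],float)).reshape(h,w,2)
    c=np.dstack([q,np.ones((h,w))])*d[...,None];T=np.array(P['T'])
    X=c@T[:3,:3].T+T[:3,3]; X[d<=0]=np.nan; return X
def pix(P,p):
    T=np.linalg.inv(P['T']);c=T[:3,:3]@np.array(p,float)+T[:3,3]
    return cv2.projectPoints(c.reshape(1,3),np.zeros(3),np.zeros(3),np.array(P['mtx']),np.array(P['distortion'],float))[0].ravel()
E
python3 - <<'E'
from h import *
for n in ('scene','side'):
    im,d,P=snap(n); save(im,n+'0.png'); np.savez(n+'0.npz',im=im,d=d,T=P['T'],m=P['mtx'],k=P['distortion']); print(n,np.round(P['T'],2).tolist(),P['mtx'][0][0])
print(get_obs())
E
```

```text
scene [[-0.98, -0.17, 0.13, 402.49], [-0.21, 0.81, -0.54, 637.15], [-0.01, -0.56, -0.83, 1112.77], [0.0, 0.0, 0.0, 1.0]] 454.30764684532215
side [[-0.95, -0.12, 0.3, 278.43], [-0.32, 0.41, -0.85, 781.95], [-0.02, -0.9, -0.43, 518.17], [0.0, 0.0, 0.0, 1.0]] 400.2863972057102
{'time_s': 0.1, 'qpos': array([ 4.56704268e-05,  2.13358016e-01, -3.50075606e-02,  1.32348540e+00,
        1.96351711e-05,  1.57076729e+00]), 'qd': array([-0.00073127, -0.00107388,  0.00039545, -0.00060893, -0.00037007,
        0.00069551]), 'joint_torque': array([ 1.52238292e-03, -6.87242889e+01,  4.87808239e+01,  1.21537212e-02,
        1.43833854e-04,  5.94535322e-06]), 'tool_pos': array([4.99690227e+02, 2.90179260e-02, 2.30835675e+02]), 'eef_rot': array([ 7.07080272e-01,  7.07133092e-01, -3.65936593e-04, -3.79814552e-04]), 'ft_force': array([-0.10908928, -0.87704752,  0.05472342]), 'moment': array([ 0.00534522, -0.00984263, -0.01759672]), 'gripper_force': 0.0, 'finger_gap': 1.002070897389124}
```

View pics/scene0.png

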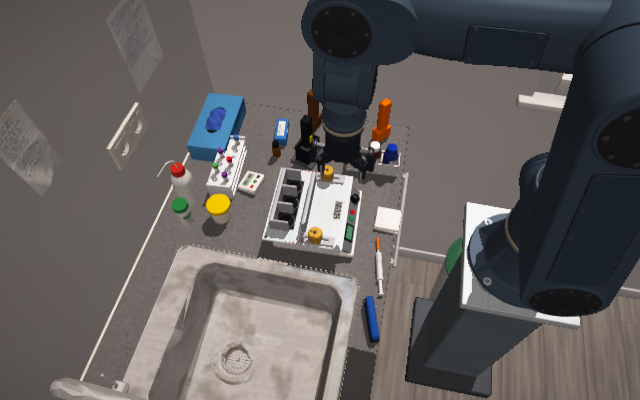

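View pics/side0.png

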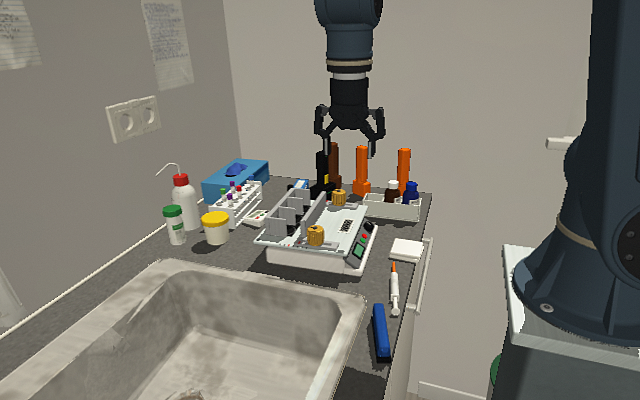

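```bash
python3 -c "
import cell;print([n for n in dir(cell) if n[0]!='_']);print(getattr(cell,'tcp_to_grasp',None))"
```

```text
['IKError', 'camera_params', 'get_obs', 'hand_in', 'read_camera', 'tcp_to_grasp']
18.700000000000003
```

```bash
python3 - <<'E'
from h import *
im,d,P=snap('wrist'); save(im,'w0.png'); np.savez('w0.npz',im=im,d=d,T=P['T'],m=P['mtx'],k=P['distortion'])
print(np.round(P['T'],2).tolist())
z=np.load('scene0.npz');Q=dict(T=z['T'],mtx=z['m'],distortion=z['k']);X=cloud(Q,z['d'])
for u,v in [(270,247),(355,253),(328,173),(314,235),(337,210),(305,125),(375,147),(391,155),(300,240),(323,190)]: print(u,v,np.round(X[v,u]))
m=(abs(X[...,2]-70)<4); q=X[m]; print(np.nanpercentile(q,[2,50,98],axis=0))
save(z['im'],'scene0c.png',(250,80,420,270),3)
E
```

```text
[[1.0, -0.0, -0.0, 500.05], [-0.0, -0.96, -0.26, 66.22], [-0.0, 0.26, -0.96, 373.13], [0.0, 0.0, 0.0, 1.0]]
270 247 [670. 106.  -1.]
355 253 [438.  76.  -0.]
328 173 [549. -92. 112.]
314 235 [544. 102. 107.]
337 210 [506.  -6.  69.]
305 125 [ 639. -210.  159.]
375 147 [ 436. -216.  105.]
391 155 [ 387. -219.   77.]
300 240 [581. 107.  75.]
323 190 [556. -61.  71.]
[[  57.38363285 -419.96975113   66.12769828]
 [ 612.84990017  -26.54234553   68.83261391]
 [1019.14833861  426.20307981   73.65329864]]
```

View pics/w0.png

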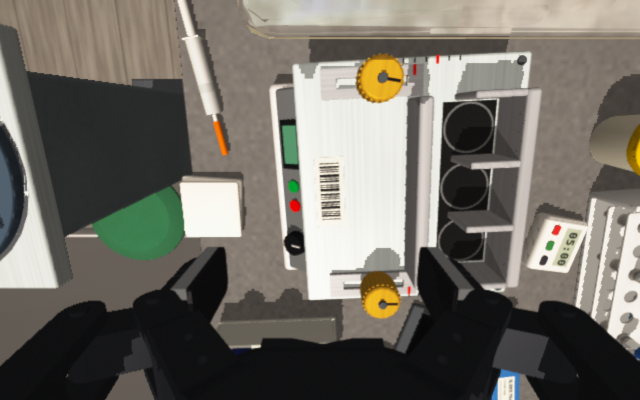

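View pics/scene0c.png

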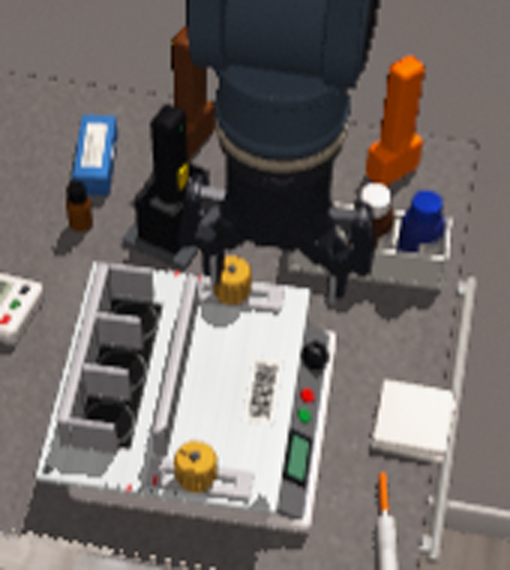

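```bash
python3 - <<'E'
from h import *
z=np.load('w0.npz');P=dict(T=z['T'],mtx=z['m'],distortion=z['k']);X=cloud(P,z['d']);im=z['im']
save(im,'w0c.png',(340,40,540,110),4)
for n,(u,v) in dict(LT=(295,66),RT=(531,53),LB=(308,299)).items(): print(n,np.round(world(P,0,u,v,70),1))
for n,(u,v) in dict(nutL=(383,70),nutR=(381,297),barcode=(330,190),b1=(469,127),bar=(425,150),ptr=(414,70),footL=(345,72),fin=(495,160)).items(): print(n,np.round(X[v,u],1))
# barcode white plate
hsv=cv2.cvtColor(im,cv2.COLOR_RGB2HSV)
red=((hsv[...,0]<8)|(hsv[...,0]>172))&(hsv[...,1]>120)&(hsv[...,2]>80)
n,l,s,c=cv2.connectedComponentsWithStats(red.astype(np.uint8))
for i in range(1,n):
    if s[i,4]>3: print(s[i],c[i].round(1),np.round(world(P,0,*c[i],70),1))
br=(abs(hsv[...,0].astype(int)-20)<8)&(hsv[...,1]>140)&(hsv[...,2]>90)&(X[...,2]>95)
n,l,s,c=cv2.connectedComponentsWithStats(br.astype(np.uint8))
for i in range(1,n):
    if s[i,4]>200:
        q=X[l==i]; print('brass',s[i],np.nanpercentile(q[:,2],[5,50,95]).round(1)); t=q[q[:,2]>np.nanpercentile(q[:,2],70)-2]; print(t.min(0),t.max(0),cv2.minEnclosingCircle(t[:,:2].astype(np.float32)))
E
```

```text
LT [475.6 105.2  70. ]
RT [682.9 115.8  70. ]
LB [ 484.2 -129.    70. ]
nutL [546.5  97.1 110.7]
nutR [ 554.5 -101.   110.2]
barcode [507.2  -7.5  71.7]
b1 [635.9  52.3  70.3]
bar [582.2  36.4 116.2]
ptr [579.4 101.   76.9]
footL [519.7  99.7  74.2]
fin [643.5  27.3 108.9]
[436  54   4   9  27] [437.1  58. ] [600.9 111.7  70. ]
[413  64   3  11  32] [414.   69.2] [581.2 102.5  70. ]
[289 199  12  14 116] [294.5 205.5] [472.1 -23.8  70. ]
[552 225   9  10  59] [556.2 229.7] [736.7 -49.3  70. ]
[408 287   3   7  18] [408.8 289.7] [ 592.2 -117.7   70. ]
brass [ 357   53   47   49 1631] [106.1 110.  111.3]
[529.0628494   75.00266621 108.5009546 ] [562.17180264 108.7833974  114.03153994] ((545.2744140625, 91.6072769165039), 17.178678512573242)
brass [ 361  278   39   41 1077] [ 99.5 109.8 111.2]
[ 538.25367574 -124.17043186  108.3148777 ] [572.22750895 -90.80632888 114.52233095] ((555.3753662109375, -107.2008285522461), 17.32911491394043)
```

View pics/w0c.png

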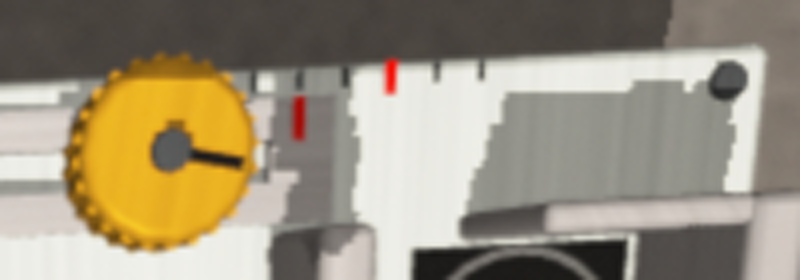

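Wrist view: platform fills (295–531, 53–299); index line of the left foot at (414,69), mark at (437,58), so the bar must go about +21.7 mm along mixer x (yaw ≈ 2.85°). Nuts at (383,70) and (381,297). In the scene view, the black/grey scanner is at (306,130), with orange and brown decoys at (382,118) and (313,105). The tray has a white-capped and a blue-capped bottle.

```bash
python3 -m creep '[{"delta_pos":[4.3,-0.3,0],"delta_rot":[0,0,2.85],"claw":0.45},{"delta_pos":[4.2,-0.3,-2],"delta_rot":[0,0,0],"claw":0.45},{"delta_pos":[0,0,-3],"delta_rot":[0,0,0],"claw":0.45},{"delta_pos":[0,0,0],"delta_rot":[0,0,0],"claw":0.45},{"delta_pos":[0,0,0],"delta_rot":[0,0,0],"claw":0.45}]' 20
python3 - <<'E'
from h import *
im,d,P=snap('wrist'); save(im,'w1.png'); np.savez('w1.npz',im=im,d=d,T=P['T'],m=P['mtx'],k=P['distortion'])
hsv=cv2.cvtColor(im,cv2.COLOR_RGB2HSV)
red=((hsv[...,0]<8)|(hsv[...,0]>172))&(hsv[...,1]>120)&(hsv[...,2]>80)
n,l,s,c=cv2.connectedComponentsWithStats(red.astype(np.uint8))
for i in range(1,n):
    if s[i,4]>3: print(s[i],c[i].round(1),np.round(world(P,0,*c[i],70),1),np.round(world(P,0,*c[i],76.5),1))
E
```

```text
time_s: 0.78
tool_pos: [584.9, -6.0, 182.5]
eef_rot: [0.689, 0.724, 0.0, 0.0]
ft_force: [0.0, -0.9, 1.1]
finger_gap: 0.447
gripper_force: 0.0
[351  36   4  11  34] [352.2  40.4] [601.2 111.4  70. ] [600.7 110.1  76.5]
[321  45   4  14  45] [322.8  50.9] [580.2 103.2  70. ] [580.2 102.2  76.5]
[193 203   3  10  21] [194.2 207.5] [478.8 -22.3  70. ] [481.4 -20.2  76.5]
[498 244  10  12  77] [502.8 249.4] [744.  -47.4  70. ] [739.9 -44.6  76.5]
[599 313  29  24 436] [613.4 324.5] [ 862.1 -117.5   70. ] [ 855.  -112.9   76.5]
[344 315   4   7  20] [345.8 318.3] [ 612.7 -122.8   70. ] [ 611.9 -118.2   76.5]
```

View pics/w1.png

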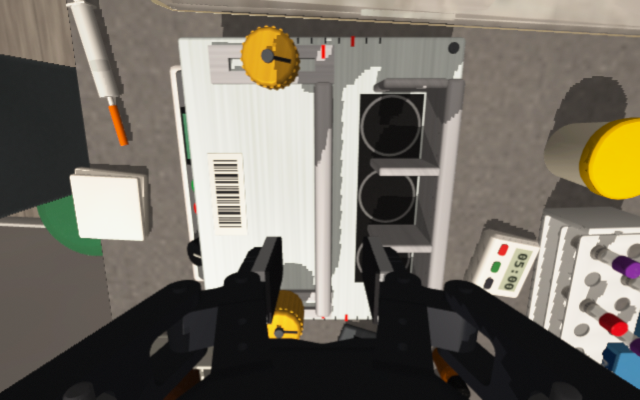

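Mark L (352,40), R (346,318), index (323,51): need ≈21.4 mm. The fingers straddle the bar, and the one behind it is in the middle bay.

```bash
python3 -m creep '[{"delta_pos":[0.05,0,-3],"delta_rot":[0,0,0],"claw":0.45},{"delta_pos":[0,0,-3.5],"delta_rot":[0,0,0],"claw":0.45},{"delta_pos":[0,0,-2.3],"delta_rot":[0,0,0],"claw":0.45},{"delta_pos":[0,0,-0.9],"delta_rot":[0,0,0],"claw":0.3},{"delta_pos":[0,0,0],"delta_rot":[0,0,0],"claw":0.2}]' 25
python3 -m creep '[{"delta_pos":[0,0,0],"delta_rot":[0,0,0],"claw":0},{"delta_pos":[0,0,0],"delta_rot":[0,0,0],"claw":0},{"delta_pos":[0,0,0],"delta_rot":[0,0,0],"claw":0},{"delta_pos":[0,0,0],"delta_rot":[0,0,0],"claw":0},{"delta_pos":[0,0,0],"delta_rot":[0,0,0],"claw":0}]' 25
```

```text
time_s: 1.45
tool_pos: [585.7, -6.0, 85.1]
eef_rot: [0.689, 0.724, 0.0, 0.0]
ft_force: [0.4, -0.7, 0.1]
finger_gap: 0.198
gripper_force: 0.0
time_s: 2.08
tool_pos: [586.2, -6.0, 85.6]
eef_rot: [0.689, 0.724, 0.001, 0.001]
ft_force: [-1.3, -0.2, 7.2]
finger_gap: 0.137
gripper_force: 29.5
```

```bash
python3 -m creep '[{"delta_pos":[0.5,0.025,0],"delta_rot":[0,0,0],"claw":0},{"delta_pos":[0.5,0.025,0],"delta_rot":[0,0,0],"claw":0},{"delta_pos":[0.5,0.025,0],"delta_rot":[0,0,0],"claw":0},{"delta_pos":[0.4,0.02,0],"delta_rot":[0,0,0],"claw":0},{"delta_pos":[0.24,0.01,0],"delta_rot":[0,0,0],"claw":0}]'
python3 -m creep '[{"delta_pos":[0,0,0],"delta_rot":[0,0,0],"claw":0},{"delta_pos":[0,0,0],"delta_rot":[0,0,0],"claw":0},{"delta_pos":[0,0,0],"delta_rot":[0,0,0],"claw":0},{"delta_pos":[0,0,0],"delta_rot":[0,0,0],"claw":0},{"delta_pos":[0,0,0],"delta_rot":[0,0,0],"claw":0}]'
python3 - <<'E'
from h import *
im,d,P=snap('wrist'); save(im,'w2.png'); 
hsv=cv2.cvtColor(im,cv2.COLOR_RGB2HSV)
red=((hsv[...,0]<8)|(hsv[...,0]>172))&(hsv[...,1]>120)&(hsv[...,2]>80)
n,l,s,c=cv2.connectedComponentsWithStats(red.astype(np.uint8))
for i in range(1,n):
    if s[i,4]>3: print(s[i],c[i].round(1),np.round(world(P,0,*c[i],70),1),np.round(world(P,0,*c[i],76.5),1))
E
```

```text
time_s: 2.7
tool_pos: [607.7, -4.9, 85.6]
eef_rot: [0.689, 0.724, 0.001, 0.001]
ft_force: [-1.4, -0.2, 8.0]
finger_gap: 0.141
gripper_force: 29.4
time_s: 3.32
tool_pos: [607.9, -4.9, 85.6]
eef_rot: [0.689, 0.724, 0.001, 0.001]
ft_force: [1.7, 0.7, 5.4]
finger_gap: 0.132
gripper_force: 29.2
[320   0   6  22 116] [322.2  10.4] [602.7 104.4  70. ] [602.8 102.6  76.5]
[536 297  15  15 148] [542.7 304. ] [734.7 -37.6  70. ] [729.3 -33.5  76.5]
```

```bash
python3 -m creep '[{"delta_pos":[0,0,0],"delta_rot":[0,0,0],"claw":0.4},{"delta_pos":[0,0,0],"delta_rot":[0,0,0],"claw":0.4},{"delta_pos":[0,0,0],"delta_rot":[0,0,0],"claw":0.4},{"delta_pos":[0,0,4.5],"delta_rot":[0,0,0],"claw":0.4},{"delta_pos":[0,0,5],"delta_rot":[0,0,0],"claw":0.4}]'
cat > bar.py <<'E'
from h import *
im,d,P=snap('wrist'); save(im,'wb.png',(260,0,420,100),5)
hsv=cv2.cvtColor(im,cv2.COLOR_RGB2HSV)
red=((hsv[...,0]<8)|(hsv[...,0]>172))&(hsv[...,1]>120)&(hsv[...,2]>80)
n,l,s,c=cv2.connectedComponentsWithStats(red.astype(np.uint8))
for i in range(1,n):
    if s[i,4]>3: print(s[i],c[i].round(1),np.round(world(P,0,*c[i],70),1),np.round(world(P,0,*c[i],76.5),1))
E
python3 bar.py
```

```text
time_s: 4.0
tool_pos: [606.2, -4.9, 179.9]
eef_rot: [0.689, 0.724, -0.001, -0.001]
ft_force: [1.0, 0.2, 1.3]
finger_gap: 0.396
gripper_force: 0.0
[322  32   5  25  90] [324.   44.5] [601.8 108.2  70. ] [601.9 107.   76.5]
[483 249   7   9  37] [486.1 252.8] [749.3 -48.9  70. ] [745.6 -46.1  76.5]
[587 321  26  23 373] [599.1 332.2] [ 868.8 -123.    70. ] [ 861.9 -118.3   76.5]
```

View pics/wb.png

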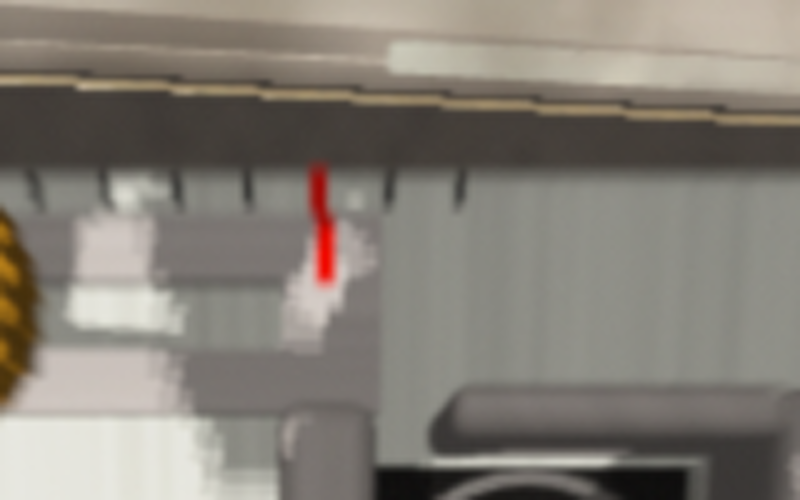

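```bash
cat > bar2.py <<'E'
from h import *
im,d,P=snap('wrist')
g=cv2.cvtColor(im,cv2.COLOR_RGB2HSV); sat=im[...,0].astype(float)-im[...,1:].max(2)
a=np.radians(2.83); ex=np.array([np.cos(a),np.sin(a)])
for v in range(30,62):
    w=np.clip(sat[v,300:350]-25,0,None)
    if w.sum()>60:
        u=300+(w*np.arange(50)).sum()/w.sum()
        print(v,round(u,2),'z70 %.2f  z76 %.2f'%tuple((world(P,0,u,v,z)[:2]@ex) for z in (70,76.5)))
X=cloud(P,d)
print(X[50,310:335:4,2].round(1))
E
python3 bar2.py
```

```text
37 319.6 z70 606.54  z76 606.55
38 319.79 z70 606.68  z76 606.68
39 319.78 z70 606.67  z76 606.67
40 319.79 z70 606.68  z76 606.68
41 319.79 z70 606.68  z76 606.68
42 319.78 z70 606.66  z76 606.67
43 319.79 z70 606.68  z76 606.68
44 319.81 z70 606.69  z76 606.69
45 320.09 z70 606.89  z76 606.89
46 320.97 z70 607.55  z76 607.53
47 321.17 z70 607.70  z76 607.68
48 321.15 z70 607.68  z76 607.66
49 321.09 z70 607.64  z76 607.62
50 321.12 z70 607.66  z76 607.64
51 321.1 z70 607.65  z76 607.62
52 321.1 z70 607.65  z76 607.62
53 321.09 z70 607.63  z76 607.61
54 321.03 z70 607.59  z76 607.57
55 320.98 z70 607.55  z76 607.53
56 321.02 z70 607.58  z76 607.56
57 321.15 z70 607.68  z76 607.65
58 321.2 z70 607.72  z76 607.69
59 321.26 z70 607.76  z76 607.74
[75.6 74.1 73.9 75.7 75.1 75.4 69.1]
```

```bash
python3 -m creep '[{"delta_pos":[0.1,0,-4],"delta_rot":[0,0,0],"claw":0.4},{"delta_pos":[0,0,-4.5],"delta_rot":[0,0,0],"claw":0.4},{"delta_pos":[0,0,-0.9],"delta_rot":[0,0,0],"claw":0.2},{"delta_pos":[0,0,0],"delta_rot":[0,0,0],"claw":0},{"delta_pos":[0,0,0],"delta_rot":[0,0,0],"claw":0}]'
python3 -m creep '[{"delta_pos":[0,0,0],"delta_rot":[0,0,0],"claw":0},{"delta_pos":[0,0,0],"delta_rot":[0,0,0],"claw":0},{"delta_pos":[0,0,0],"delta_rot":[0,0,0],"claw":0},{"delta_pos":[0,0,0],"delta_rot":[0,0,0],"claw":0},{"delta_pos":[0,0,0],"delta_rot":[0,0,0],"claw":0}]' 25
python3 -m creep '[{"delta_pos":[-0.05,0,0],"delta_rot":[0,0,0],"claw":0},{"delta_pos":[-0.05,0,0],"delta_rot":[0,0,0],"claw":0},{"delta_pos":[0,0,0],"delta_rot":[0,0,0],"claw":0},{"delta_pos":[0,0,0],"delta_rot":[0,0,0],"claw":0},{"delta_pos":[0,0,0],"delta_rot":[0,0,0],"claw":0}]'
```

```text
time_s: 4.72
tool_pos: [606.4, -4.9, 84.1]
eef_rot: [0.689, 0.724, -0.001, -0.002]
ft_force: [1.6, -0.1, -35.4]
finger_gap: 0.137
gripper_force: 25.4
time_s: 5.35
tool_pos: [606.4, -4.9, 84.1]
eef_rot: [0.689, 0.724, -0.001, -0.002]
ft_force: [0.8, -0.4, -36.2]
finger_gap: 0.138
gripper_force: 25.5
time_s: 5.98
tool_pos: [605.4, -5.0, 84.1]
eef_rot: [0.689, 0.724, -0.002, -0.002]
ft_force: [1.4, -0.0, -36.1]
finger_gap: 0.138
gripper_force: 25.5
```

```bash
python3 -m creep '[{"delta_pos":[0,0,0],"delta_rot":[0,0,0],"claw":0.4},{"delta_pos":[0,0,0],"delta_rot":[0,0,0],"claw":0.4},{"delta_pos":[0,0,0],"delta_rot":[0,0,0],"claw":0.4},{"delta_pos":[0,0,4.5],"delta_rot":[0,0,0],"claw":0.4},{"delta_pos":[0,0,5],"delta_rot":[0,0,0],"claw":0.4}]'
python3 -m creep '[{"delta_pos":[0,0,0],"delta_rot":[0,0,0],"claw":0.6},{"delta_pos":[0,0,0],"delta_rot":[0,0,0],"claw":0.6},{"delta_pos":[0,0,0],"delta_rot":[0,0,0],"claw":0.6},{"delta_pos":[0,0,0],"delta_rot":[0,0,0],"claw":0.6},{"delta_pos":[0,0,0],"delta_rot":[0,0,0],"claw":0.6}]'
python3 bar2.py
```

```text
time_s: 6.6
tool_pos: [606.5, -4.9, 181.7]
eef_rot: [0.689, 0.724, -0.0, -0.0]
ft_force: [1.3, -0.7, -0.3]
finger_gap: 0.401
gripper_force: 0.0
time_s: 7.22
tool_pos: [606.7, -4.9, 179.9]
eef_rot: [0.689, 0.724, -0.0, -0.0]
ft_force: [-0.3, -0.4, 0.0]
finger_gap: 0.6
gripper_force: 0.0
35 322.49 z70 605.91  z76 605.91
36 322.47 z70 605.90  z76 605.90
37 322.49 z70 605.91  z76 605.91
38 322.49 z70 605.91  z76 605.91
39 322.49 z70 605.91  z76 605.91
40 322.48 z70 605.91  z76 605.91
41 322.47 z70 605.90  z76 605.90
42 322.47 z70 605.90  z76 605.91
43 322.26 z70 605.75  z76 605.75
44 321.09 z70 604.90  z76 604.93
45 320.6 z70 604.54  z76 604.58
46 320.55 z70 604.51  z76 604.54
47 320.49 z70 604.46  z76 604.50
48 320.4 z70 604.40  z76 604.44
49 320.27 z70 604.30  z76 604.34
50 320.31 z70 604.33  z76 604.37
51 320.32 z70 604.34  z76 604.38
52 320.38 z70 604.37  z76 604.42
53 320.37 z70 604.37  z76 604.41
54 320.35 z70 604.35  z76 604.39
55 320.36 z70 604.36  z76 604.40
56 320.21 z70 604.25  z76 604.29
57 320.14 z70 604.19  z76 604.24
[75.9 75.3 75.3 76.1 74.2 74.9 69.2]
```

```bash
python3 -m creep '[{"delta_pos":[0,0,-4],"delta_rot":[0,0,0],"claw":0.4},{"delta_pos":[0,0,-4.5],"delta_rot":[0,0,0],"claw":0.4},{"delta_pos":[0,0,-0.9],"delta_rot":[0,0,0],"claw":0.3},{"delta_pos":[0,0,0],"delta_rot":[0,0,0],"claw":0.2},{"delta_pos":[0,0,0],"delta_rot":[0,0,0],"claw":0}]'
python3 -m creep '[{"delta_pos":[0,0,0],"delta_rot":[0,0,0],"claw":0},{"delta_pos":[0,0,0],"delta_rot":[0,0,0],"claw":0},{"delta_pos":[0,0,0],"delta_rot":[0,0,0],"claw":0},{"delta_pos":[0,0,0],"delta_rot":[0,0,0],"claw":0},{"delta_pos":[0,0,0],"delta_rot":[0,0,0],"claw":0}]' 25
```

```text
time_s: 7.9
tool_pos: [607.6, -5.0, 87.8]
eef_rot: [0.689, 0.724, 0.001, 0.001]
ft_force: [-0.7, 0.2, -0.1]
finger_gap: 0.134
gripper_force: 28.4
time_s: 8.52
tool_pos: [607.7, -5.0, 87.7]
eef_rot: [0.689, 0.724, 0.001, 0.001]
ft_force: [-2.5, 0.0, 7.4]
finger_gap: 0.134
gripper_force: 29.7
```

```bash
sed -i 's/range(30,62)/range(0,62)/' bar2.py; python3 bar2.py
```

```text
0 321.44 z70 606.57  z76 606.57
1 321.81 z70 606.73  z76 606.73
2 321.99 z70 606.81  z76 606.80
3 322.0 z70 606.82  z76 606.81
4 322.0 z70 606.82  z76 606.81
5 322.0 z70 606.82  z76 606.81
6 322.0 z70 606.82  z76 606.81
7 322.0 z70 606.82  z76 606.81
8 322.0 z70 606.82  z76 606.81
9 322.0 z70 606.82  z76 606.81
10 322.0 z70 606.82  z76 606.81
11 322.03 z70 606.83  z76 606.82
12 322.13 z70 606.87  z76 606.86
13 322.12 z70 606.87  z76 606.86
14 321.9 z70 606.77  z76 606.76
15 321.82 z70 606.74  z76 606.73
16 321.82 z70 606.74  z76 606.73
17 321.82 z70 606.74  z76 606.73
18 321.83 z70 606.74  z76 606.73
19 321.83 z70 606.74  z76 606.73
20 321.84 z70 606.74  z76 606.74
21 321.87 z70 606.76  z76 606.75
22 322.06 z70 606.84  z76 606.83
23 322.13 z70 606.87  z76 606.86
[75.8 74.  74.5 75.2 75.5 74.6 76.6]
```

```bash
python3 -m creep '[{"delta_pos":[0,0,0],"delta_rot":[0,0,0],"claw":0.2},{"delta_pos":[0,0,0],"delta_rot":[0,0,0],"claw":0.4},{"delta_pos":[0,0,0],"delta_rot":[0,0,0],"claw":0.4},{"delta_pos":[0,0,4.5],"delta_rot":[0,0,0],"claw":0.4},{"delta_pos":[0,0,5],"delta_rot":[0,0,0],"claw":0.4}]'
python3 -m creep '[{"delta_pos":[0,0,0],"delta_rot":[0,0,0],"claw":0.6},{"delta_pos":[0,0,0],"delta_rot":[0,0,0],"claw":0.6},{"delta_pos":[0,0,0],"delta_rot":[0,0,0],"claw":0.6},{"delta_pos":[0,0,0],"delta_rot":[0,0,0],"claw":0.6},{"delta_pos":[0,0,0],"delta_rot":[0,0,0],"claw":0.6}]'
python3 bar2.py | cut -c1-22
```

```text
time_s: 9.2
tool_pos: [606.3, -4.9, 181.9]
eef_rot: [0.689, 0.724, -0.001, -0.001]
ft_force: [0.5, 0.4, 0.1]
finger_gap: 0.401
gripper_force: 0.0
time_s: 9.82
tool_pos: [606.7, -4.9, 180.8]
eef_rot: [0.689, 0.724, -0.0, -0.0]
ft_force: [-0.3, -0.4, -0.4]
finger_gap: 0.602
gripper_force: 0.0
35 322.5 z70 605.92  z
36 322.48 z70 605.90  
37 322.48 z70 605.90  
38 322.55 z70 605.95  
39 322.66 z70 606.04  
40 322.61 z70 606.00  
41 322.63 z70 606.01  
42 322.51 z70 605.93  
43 322.65 z70 606.03  
44 323.2 z70 606.43  z
45 323.55 z70 606.69  
46 323.58 z70 606.71  
47 323.59 z70 606.71  
48 323.62 z70 606.74  
49 323.72 z70 606.81  
50 323.73 z70 606.82  
51 323.72 z70 606.81  
52 323.62 z70 606.74  
53 323.47 z70 606.63  
54 323.59 z70 606.72  
55 323.61 z70 606.73  
56 323.65 z70 606.77  
57 323.66 z70 606.78  
[76.2 75.6 75.8 76.  7
```

```bash
python3 -m creep '[{"delta_pos":[0,0,-4],"delta_rot":[0,0,0],"claw":0.4},{"delta_pos":[0,0,-4.5],"delta_rot":[0,0,0],"claw":0.4},{"delta_pos":[0,0,-0.9],"delta_rot":[0,0,0],"claw":0.3},{"delta_pos":[0,0,0],"delta_rot":[0,0,0],"claw":0.2},{"delta_pos":[0,0,0],"delta_rot":[0,0,0],"claw":0}]'
python3 -m creep '[{"delta_pos":[0,0,0],"delta_rot":[0,0,0],"claw":0},{"delta_pos":[0,0,0],"delta_rot":[0,0,0],"claw":0},{"delta_pos":[0,0,0],"delta_rot":[0,0,0],"claw":0},{"delta_pos":[0,0,0],"delta_rot":[0,0,0],"claw":0},{"delta_pos":[0,0,0],"delta_rot":[0,0,0],"claw":0}]' 25
```

```text
time_s: 10.5
tool_pos: [607.7, -5.0, 88.8]
eef_rot: [0.689, 0.724, 0.001, 0.001]
ft_force: [-0.6, -0.0, -0.7]
finger_gap: 0.133
gripper_force: 28.7
time_s: 11.12
tool_pos: [607.7, -5.0, 88.8]
eef_rot: [0.689, 0.724, 0.001, 0.001]
ft_force: [-1.0, 0.5, 8.2]
finger_gap: 0.138
gripper_force: 29.9
```

```bash
python3 -m creep '[{"delta_pos":[-0.04,0,0],"delta_rot":[0,0,0],"claw":0},{"delta_pos":[-0.04,0,0],"delta_rot":[0,0,0],"claw":0},{"delta_pos":[0,0,0],"delta_rot":[0,0,0],"claw":0},{"delta_pos":[0,0,0],"delta_rot":[0,0,0],"claw":0},{"delta_pos":[0,0,0],"delta_rot":[0,0,0],"claw":0}]'
python3 -m creep '[{"delta_pos":[0,0,0],"delta_rot":[0,0,0],"claw":0.2},{"delta_pos":[0,0,0],"delta_rot":[0,0,0],"claw":0.4},{"delta_pos":[0,0,0],"delta_rot":[0,0,0],"claw":0.4},{"delta_pos":[0,0,4.5],"delta_rot":[0,0,0],"claw":0.4},{"delta_pos":[0,0,5],"delta_rot":[0,0,0],"claw":0.4}]'
python3 -m creep '[{"delta_pos":[0,0,0],"delta_rot":[0,0,0],"claw":0.6},{"delta_pos":[0,0,0],"delta_rot":[0,0,0],"claw":0.6},{"delta_pos":[0,0,0],"delta_rot":[0,0,0],"claw":0.6},{"delta_pos":[0,0,0],"delta_rot":[0,0,0],"claw":0.6},{"delta_pos":[0,0,0],"delta_rot":[0,0,0],"claw":0.6}]'
python3 bar2.py | cut -c1-22|awk 'NR%3==1'
```

```text
time_s: 11.75
tool_pos: [607.2, -5.0, 88.8]
eef_rot: [0.689, 0.724, 0.001, 0.001]
ft_force: [0.7, 0.0, 5.0]
finger_gap: 0.131
gripper_force: 29.7
time_s: 12.38
tool_pos: [605.4, -4.9, 182.9]
eef_rot: [0.689, 0.724, -0.001, -0.001]
ft_force: [1.1, -0.5, 0.5]
finger_gap: 0.404
gripper_force: 0.0
time_s: 13.0
tool_pos: [605.9, -4.9, 181.8]
eef_rot: [0.689, 0.724, -0.0, -0.0]
ft_force: [-0.4, 0.2, -0.9]
finger_gap: 0.602
gripper_force: 0.0
36 323.78 z70 606.05  
39 323.98 z70 606.20  
42 323.94 z70 606.17  
45 323.93 z70 606.16  
48 324.01 z70 606.23  
51 323.76 z70 606.04  
54 323.99 z70 606.22  
57 323.99 z70 606.22
```

Index and mark agree within 0.1 mm. Next, the left nut: pre-turn the wrist CCW so that one grip is enough.

```bash
python3 -m creep '[{"delta_pos":[-2,3,0],"delta_rot":[0,0,10],"claw":0.65},{"delta_pos":[-2,3,0],"delta_rot":[0,0,10],"claw":0.65},{"delta_pos":[-2.04,3.67,0],"delta_rot":[0,0,10],"claw":0.65},{"delta_pos":[0,0,0],"delta_rot":[0,0,10],"claw":0.65},{"delta_pos":[0,0,0],"delta_rot":[0,0,10],"claw":0.65}]' 60
python3 -c "
from h import *
print(get_obs()['qpos'])
im,d,P=snap('wrist');X=cloud(P,d);hsv=cv2.cvtColor(im,cv2.COLOR_RGB2HSV)
br=(abs(hsv[...,0].astype(int)-20)<8)&(hsv[...,1]>140)&(hsv[...,2]>60)&(X[...,2]>95)
n,l,s,c=cv2.connectedComponentsWithStats(br.astype(np.uint8))
for i in range(1,n):
    if s[i,4]>200:
        q=X[l==i]; t=q[q[:,2]>np.nanpercentile(q[:,2],70)-2]; print(s[i],t[:,2].mean(),cv2.minEnclosingCircle(t[:,:2].astype(np.float32)))
"
```

```text
time_s: 13.68
tool_pos: [545.4, 92.3, 182.4]
eef_rot: [0.315, 0.949, 0.0, 0.0]
ft_force: [0.2, -0.0, 0.2]
finger_gap: 0.649
gripper_force: 0.0
[1.67629139e-01 3.35100268e-01 4.78313433e-03 1.24032798e+00
 6.65067545e-06 8.09240427e-01]
[ 298  181   50   51 1822] 110.06665316338774 ((545.7398071289062, 91.81141662597656), 17.086204528808594)
```

```bash
R='x'; python3 -m creep '[{"delta_pos":[0,-0.05,0],"delta_rot":[0,0,10.5],"claw":0.65},{"delta_pos":[0,0,0],"delta_rot":[0,0,10.5],"claw":0.65},{"delta_pos":[0,0,0],"delta_rot":[0,0,10.5],"claw":0.65},{"delta_pos":[0,0,0],"delta_rot":[0,0,10.5],"claw":0.65},{"delta_pos":[0,0,0],"delta_rot":[0,0,10.5],"claw":0.65}]'
python3 -m creep '[{"delta_pos":[0,0,0],"delta_rot":[0,0,10.5],"claw":0.65},{"delta_pos":[0,0,-1],"delta_rot":[0,0,10.5],"claw":0.65},{"delta_pos":[0,0,-2],"delta_rot":[0,0,10.5],"claw":0.65},{"delta_pos":[0,0,-2.5],"delta_rot":[0,0,10.5],"claw":0.65},{"delta_pos":[0,0,-2.5],"delta_rot":[0,0,10.5],"claw":0.65}]'
python3 -m creep '[{"delta_pos":[0,0,-1.4],"delta_rot":[0,0,0],"claw":0.65},{"delta_pos":[0,0,-0.6],"delta_rot":[0,0,0],"claw":0.6},{"delta_pos":[0,0,0],"delta_rot":[0,0,0],"claw":0.5},{"delta_pos":[0,0,0],"delta_rot":[0,0,0],"claw":0.2},{"delta_pos":[0,0,0],"delta_rot":[0,0,0],"claw":0.2}]' 60
python3 -m creep '[{"delta_pos":[0,0,0],"delta_rot":[0,0,0],"claw":0.2},{"delta_pos":[0,0,0],"delta_rot":[0,0,0],"claw":0.2},{"delta_pos":[0,0,0],"delta_rot":[0,0,0],"claw":0.2},{"delta_pos":[0,0,0],"delta_rot":[0,0,0],"claw":0.2},{"delta_pos":[0,0,0],"delta_rot":[0,0,0],"claw":0.2}]' 60
python3 -c "
from h import *
print(get_obs()['moment'],get_obs()['qpos'])"
```

```text
time_s: 14.35
tool_pos: [545.7, 91.1, 182.2]
eef_rot: [-0.135, 0.991, 0.0, -0.0]
ft_force: [0.2, 0.0, 0.8]
finger_gap: 0.654
gripper_force: 0.0
time_s: 14.98
tool_pos: [545.7, 91.1, 101.5]
eef_rot: [-0.559, 0.829, -0.0, 0.0]
ft_force: [0.3, 0.7, -0.3]
finger_gap: 0.648
gripper_force: 0.0
time_s: 15.6
tool_pos: [546.0, 91.4, 83.2]
eef_rot: [-0.558, 0.83, -0.0, 0.0]
ft_force: [-3.5, 0.1, 5.6]
finger_gap: 0.404
gripper_force: 59.4
time_s: 16.23
tool_pos: [546.0, 91.4, 83.2]
eef_rot: [-0.558, 0.83, -0.0, 0.0]
ft_force: [-3.6, 0.3, 7.6]
finger_gap: 0.403
gripper_force: 59.4
[ 0.01261254  0.75674853 -0.03836582] [ 1.65725633e-01  3.91743109e-01 -1.72688458e-01  1.00535095e+00
  1.44860903e-04 -1.01761663e+00]
```

```bash
M="python3 -c \"from cell import *;o=get_obs();print('Mz',o['moment'][2].round(3),'q6',o['qpos'][5].round(3))\""
for i in 1 2; do python3 -m creep '[{"delta_pos":[0,0,-0.01],"delta_rot":[0,0,-10],"claw":0.2},{"delta_pos":[0,0,-0.01],"delta_rot":[0,0,-10],"claw":0.2},{"delta_pos":[0,0,-0.01],"delta_rot":[0,0,-10],"claw":0.2},{"delta_pos":[0,0,-0.01],"delta_rot":[0,0,-10],"claw":0.2},{"delta_pos":[0,0,-0.01],"delta_rot":[0,0,-10],"claw":0.2}]' | grep -E 'tool|force|gap'; eval $M; done
python3 -m creep '[{"delta_pos":[0,0,-0.01],"delta_rot":[0,0,-8],"claw":0.2},{"delta_pos":[0,0,-0.01],"delta_rot":[0,0,-8],"claw":0.2},{"delta_pos":[0,0,0],"delta_rot":[0,0,-4],"claw":0.2},{"delta_pos":[0,0,0],"delta_rot":[0,0,0],"claw":0.2},{"delta_pos":[0,0,0],"delta_rot":[0,0,0],"claw":0.2}]'; eval $M
```

```text
tool_pos: [545.6, 91.7, 82.7]
ft_force: [-6.1, 3.8, 8.4]
finger_gap: 0.407
gripper_force: 59.3
Mz 0.069 q6 -0.139
tool_pos: [545.7, 92.2, 82.2]
ft_force: [-5.6, 6.4, 10.2]
finger_gap: 0.403
gripper_force: 59.5
Mz 0.061 q6 0.733
time_s: 18.1
tool_pos: [545.8, 92.3, 82.1]
eef_rot: [0.44, 0.898, 0.001, -0.0]
ft_force: [-6.5, 7.9, 10.9]
finger_gap: 0.401
gripper_force: 59.6
Mz -0.066 q6 1.077
```

```bash
M="python3 -c \"from cell import *;o=get_obs();print('Mz',o['moment'][2].round(3),'q6',o['qpos'][5].round(3))\""
for i in 1 2 3; do python3 -m creep '[{"delta_pos":[0,0,-0.01],"delta_rot":[0,0,-4],"claw":0.2},{"delta_pos":[0,0,0],"delta_rot":[0,0,-4],"claw":0.2},{"delta_pos":[0,0,-0.01],"delta_rot":[0,0,-4],"claw":0.2},{"delta_pos":[0,0,0],"delta_rot":[0,0,-2],"claw":0.2},{"delta_pos":[0,0,0],"delta_rot":[0,0,0],"claw":0.2}]' | grep -E 'eef|force|gap'; eval $M; done
```

```text
eef_rot: [0.546, 0.838, 0.001, -0.0]
ft_force: [-6.4, 7.9, 11.2]
finger_gap: 0.403
gripper_force: 59.7
Mz -0.058 q6 1.322
eef_rot: [0.644, 0.765, 0.001, -0.0]
ft_force: [-5.7, 8.2, 13.1]
finger_gap: 0.404
gripper_force: 59.8
Mz -0.021 q6 1.566
eef_rot: [0.733, 0.681, 0.0, 0.001]
ft_force: [-6.0, -5.1, 14.0]
finger_gap: 0.41
gripper_force: 60.5
Mz 0.439 q6 1.81
```

```bash
M="python3 -c \"from cell import *;o=get_obs();print('Mz',o['moment'][2].round(3),'q6',o['qpos'][5].round(3))\""
for i in 1 2; do python3 -m creep '[{"delta_pos":[0,0,0],"delta_rot":[0,0,-3],"claw":0.2},{"delta_pos":[0,0,0],"delta_rot":[0,0,-3],"claw":0.2},{"delta_pos":[0,0,0],"delta_rot":[0,0,0],"claw":0.2},{"delta_pos":[0,0,0],"delta_rot":[0,0,0],"claw":0.2},{"delta_pos":[0,0,0],"delta_rot":[0,0,0],"claw":0.2}]' 100| grep -E 'eef|force|gap'; eval $M; done
```

```text
eef_rot: [0.767, 0.642, 0.001, -0.0]
ft_force: [-4.3, 8.0, 9.9]
finger_gap: 0.392
gripper_force: 99.7
Mz 0.357 q6 1.914
eef_rot: [0.8, 0.601, 0.001, -0.0]
ft_force: [-3.9, 6.9, 10.9]
finger_gap: 0.392
gripper_force: 99.9
Mz -0.119 q6 2.019
```

```bash
python3 -m creep '[{"delta_pos":[0,0,0],"delta_rot":[0,0,0],"claw":0.65},{"delta_pos":[0,0,0],"delta_rot":[0,0,0],"claw":0.65},{"delta_pos":[0,0,0],"delta_rot":[0,0,0],"claw":0.65},{"delta_pos":[0,0,5],"delta_rot":[0,0,0],"claw":0.65},{"delta_pos":[0,0,5],"delta_rot":[0,0,0],"claw":0.65}]' 60
cat > nut.py <<'E'
from h import *
import sys
im,d,P=snap('wrist');X=cloud(P,d);hsv=cv2.cvtColor(im,cv2.COLOR_RGB2HSV)
br=(abs(hsv[...,0].astype(int)-20)<8)&(hsv[...,1]>140)&(hsv[...,2]>60)&(X[...,2]>95)
n,l,s,c=cv2.connectedComponentsWithStats(br.astype(np.uint8))
i=1+np.argmax(s[1:,4]);q=X[l==i]; t=q[q[:,2]>np.nanpercentile(q[:,2],70)-2]
ctr,r=cv2.minEnclosingCircle(t[:,:2].astype(np.float32)); z=np.median(t[:,2])
print(ctr,r,z)
# rectified top view: +x right, +y up, 0.1 mm/px
N=480;o=np.zeros((N,N,2),np.float32)
for a in range(N):
    for b in range(N):
        o[a,b]=pix(P,(ctr[0]+(b-N/2)/10,ctr[1]-(a-N/2)/10,z)) if a%8==0 and b%8==0 else 0
o=cv2.resize(o[::8,::8],(N,N),interpolation=cv2.INTER_LINEAR)
top=cv2.remap(im,o[...,0],o[...,1],cv2.INTER_CUBIC); save(top,sys.argv[1])
# index line: darkest radial direction
g=top.min(2).astype(float)+0*1.; g=top[...,0].astype(float)
A=np.radians(np.arange(0,360,2)); rr=np.arange(60,140,5)
p=[np.mean([g[int(N/2-r*np.sin(a)),int(N/2+r*np.cos(a))] for r in rr]) for a in A]
k=np.argsort(p)[:4];print('line deg',np.degrees(A[k]),np.round(np.array(p)[k]),np.median(p))
E
python3 nut.py nutL1.png
```

```text
time_s: 21.85
tool_pos: [545.2, 91.1, 181.5]
eef_rot: [0.799, 0.601, -0.001, -0.0]
ft_force: [2.5, 0.6, 0.5]
finger_gap: 0.648
gripper_force: 0.0
(545.6536254882812, 92.19609069824219) 17.172088623046875 108.97335612191156
line deg [218. 220. 222. 216.] [154. 155. 164. 165.] 241.84375
```

```bash
sed 's/^im,d,P=snap.*$/W=np.load("w1.npz");im,d=W["im"],W["d"];P=dict(T=W["T"],mtx=W["m"],distortion=W["k"]);X=cloud(P,d);hsv=cv2.cvtColor(im,cv2.COLOR_RGB2HSV)/' nut.py > nut0.py; python3 nut0.py nutL0.png; python3 -c "
import cv2,numpy as np
cv2.imwrite('pics/nuts.png',np.hstack([cv2.resize(cv2.imread('pics/nutL%d.png'%i),(300,300)) for i in (0,1)]))"
```

```text
(546.462646484375, 91.67091369628906) 17.21659278869629 110.18570043482664
line deg [350. 352. 348. 354.] [16. 18. 23. 31.] 229.75
```

View pics/nuts.png

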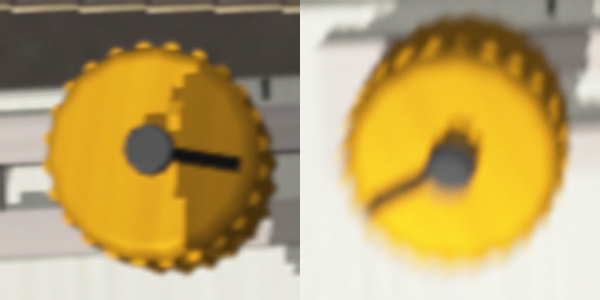

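```bash
M="python3 -c \"from cell import *;o=get_obs();print('Mz',o['moment'][2].round(3),'q6',o['qpos'][5].round(3))\""
python3 -m creep '[{"delta_pos":[0.02,0.08,-5],"delta_rot":[0,0,0],"claw":0.65},{"delta_pos":[0,0,-4.6],"delta_rot":[0,0,0],"claw":0.65},{"delta_pos":[0,0,-0.6],"delta_rot":[0,0,0],"claw":0.5},{"delta_pos":[0,0,0],"delta_rot":[0,0,0],"claw":0.2},{"delta_pos":[0,0,0],"delta_rot":[0,0,0],"claw":0.2}]' 120
python3 -m creep '[{"delta_pos":[0,0,0],"delta_rot":[0,0,0],"claw":0.2},{"delta_pos":[0,0,0],"delta_rot":[0,0,0],"claw":0.2},{"delta_pos":[0,0,0],"delta_rot":[0,0,0],"claw":0.2},{"delta_pos":[0,0,0],"delta_rot":[0,0,0],"claw":0.2},{"delta_pos":[0,0,0],"delta_rot":[0,0,0],"claw":0.2}]' 120 |grep -E 'pos|force|gap'; eval $M
for i in 1 2 3; do python3 -m creep '[{"delta_pos":[0,0,0],"delta_rot":[0,0,-2],"claw":0.2},{"delta_pos":[0,0,0],"delta_rot":[0,0,-2],"claw":0.2},{"delta_pos":[0,0,0],"delta_rot":[0,0,-2],"claw":0.2},{"delta_pos":[0,0,0],"delta_rot":[0,0,0],"claw":0.2},{"delta_pos":[0,0,0],"delta_rot":[0,0,0],"claw":0.2}]' 120| grep -E 'pos|eef|gap'; eval $M; done
```

```text
time_s: 22.52
tool_pos: [545.6, 91.6, 78.6]
eef_rot: [0.8, 0.601, -0.001, 0.0]
ft_force: [5.0, -2.7, -28.3]
finger_gap: 0.393
gripper_force: 121.8
tool_pos: [545.6, 91.6, 78.6]
ft_force: [4.1, -4.9, -28.0]
finger_gap: 0.389
gripper_force: 121.8
Mz 0.044 q6 2.02
tool_pos: [545.6, 91.6, 78.6]
eef_rot: [0.83, 0.558, -0.001, 0.0]
finger_gap: 0.39
Mz 0.943 q6 2.124
tool_pos: [546.5, 93.4, 78.8]
eef_rot: [0.858, 0.514, 0.001, -0.001]
finger_gap: 0.385
Mz 0.584 q6 2.229
tool_pos: [545.8, 91.4, 79.0]
eef_rot: [0.884, 0.468, -0.001, 0.0]
finger_gap: 0.387
Mz 0.018 q6 2.334
```

```bash
python3 -m creep '[{"delta_pos":[0,0,0],"delta_rot":[0,0,0],"claw":0.65},{"delta_pos":[0,0,0],"delta_rot":[0,0,0],"claw":0.65},{"delta_pos":[0,0,0],"delta_rot":[0,0,0],"claw":0.65},{"delta_pos":[0,0,5],"delta_rot":[0,0,0],"claw":0.65},{"delta_pos":[0,0,5],"delta_rot":[0,0,0],"claw":0.65}]' 60
python3 nut.py nutL2.png
python3 -m creep '[{"delta_pos":[0,-3,0],"delta_rot":[0,0,10],"claw":0.65},{"delta_pos":[0,-4,0],"delta_rot":[0,0,10],"claw":0.65},{"delta_pos":[0,-4,0],"delta_rot":[0,0,10],"claw":0.65},{"delta_pos":[0.4,-4,0],"delta_rot":[0,0,10],"claw":0.65},{"delta_pos":[0.4,-4,0],"delta_rot":[0,0,10],"claw":0.65}]' 60
python3 -m creep '[{"delta_pos":[0,-1,0],"delta_rot":[0,0,10],"claw":0.65},{"delta_pos":[0,0,0],"delta_rot":[0,0,10],"claw":0.65},{"delta_pos":[0,0,0],"delta_rot":[0,0,10],"claw":0.65},{"delta_pos":[0,0,0],"delta_rot":[0,0,10],"claw":0.65},{"delta_pos":[0,0,0],"delta_rot":[0,0,10],"claw":0.65}]' 60
python3 nut.py nutR0.png;python3 -c "from cell import *;o=get_obs();print('q6',o['qpos'].round(3))"
```

```text
time_s: 25.65
tool_pos: [545.6, 92.1, 180.1]
eef_rot: [0.884, 0.468, -0.0, -0.0]
ft_force: [0.7, -0.7, 0.4]
finger_gap: 0.653
gripper_force: 0.0
(545.854248046875, 92.03363800048828) 17.296125411987305 109.01640755094738
line deg [212. 210. 214. 208.] [111. 115. 125. 142.] 242.15625
time_s: 26.32
tool_pos: [554.1, -99.2, 179.1]
eef_rot: [0.601, 0.8, 0.0, 0.0]
ft_force: [-0.1, 0.1, -0.2]
finger_gap: 0.656
gripper_force: 0.0
time_s: 26.95
tool_pos: [554.1, -107.9, 178.9]
eef_rot: [0.206, 0.978, 0.0, 0.0]
ft_force: [-0.5, -0.4, -0.3]
finger_gap: 0.65
gripper_force: 0.0
(545.9301147460938, 90.41773986816406) 17.541040420532227 108.95499619471101
line deg [194. 192. 190. 196.] [68. 69. 89. 93.] 217.125
q6 [-0.192  0.359  0.03   1.241  0.     0.214]
```

```bash
M="python3 -c \"from cell import *;o=get_obs();print('Mz',o['moment'][2].round(3),'q6',o['qpos'][5].round(3))\""
python3 -m creep '[{"delta_pos":[0.15,0.03,0],"delta_rot":[0,0,10],"claw":0.65},{"delta_pos":[0,0,0],"delta_rot":[0,0,10],"claw":0.65},{"delta_pos":[0,0,0],"delta_rot":[0,0,10],"claw":0.65},{"delta_pos":[0,0,-1],"delta_rot":[0,0,10],"claw":0.65},{"delta_pos":[0,0,-1],"delta_rot":[0,0,10],"claw":0.65}]' 60 | grep pos
python3 -m creep '[{"delta_pos":[0,0,-1],"delta_rot":[0,0,10],"claw":0.65},{"delta_pos":[0,0,-1],"delta_rot":[0,0,10],"claw":0.65},{"delta_pos":[0,0,-1],"delta_rot":[0,0,10],"claw":0.65},{"delta_pos":[0,0,-2],"delta_rot":[0,0,0],"claw":0.65},{"delta_pos":[0,0,-2],"delta_rot":[0,0,0],"claw":0.65}]' 60
python3 -m creep '[{"delta_pos":[0,0,-0.6],"delta_rot":[0,0,0],"claw":0.6},{"delta_pos":[0,0,0],"delta_rot":[0,0,0],"claw":0.5},{"delta_pos":[0,0,0],"delta_rot":[0,0,0],"claw":0.2},{"delta_pos":[0,0,0],"delta_rot":[0,0,0],"claw":0.2},{"delta_pos":[0,0,0],"delta_rot":[0,0,0],"claw":0.2}]' 60
for i in 1 2; do python3 -m creep '[{"delta_pos":[0,0,-0.01],"delta_rot":[0,0,-10],"claw":0.2},{"delta_pos":[0,0,-0.01],"delta_rot":[0,0,-10],"claw":0.2},{"delta_pos":[0,0,-0.01],"delta_rot":[0,0,-10],"claw":0.2},{"delta_pos":[0,0,-0.01],"delta_rot":[0,0,-10],"claw":0.2},{"delta_pos":[0,0,-0.01],"delta_rot":[0,0,-10],"claw":0.2}]' | grep -E 'tool|force|gap'; eval $M; done
```

```text
tool_pos: [555.6, -107.6, 158.7]
time_s: 28.25
tool_pos: [555.7, -107.7, 88.4]
eef_rot: [-0.467, 0.884, -0.0, 0.0]
ft_force: [-0.4, -0.5, 0.2]
finger_gap: 0.654
gripper_force: 0.0
time_s: 28.88
tool_pos: [556.0, -107.8, 83.5]
eef_rot: [-0.468, 0.884, -0.001, 0.001]
ft_force: [-0.5, -0.6, 6.4]
finger_gap: 0.405
gripper_force: 59.5
tool_pos: [556.0, -107.7, 83.0]
ft_force: [-1.6, -0.2, 8.7]
finger_gap: 0.401
gripper_force: 59.5
Mz 0.033 q6 -0.288
tool_pos: [556.0, -107.7, 82.5]
ft_force: [-2.1, 1.3, 8.3]
finger_gap: 0.403
gripper_force: 59.6
Mz -0.002 q6 0.585
```

Now smaller steps with a firmer grip, up to the stop.

```bash
M="python3 -c \"from cell import *;o=get_obs();print('Mz',o['moment'][2].round(3),'q6',o['qpos'][5].round(3))\""
for i in 1 2 3 4 5; do python3 -m creep '[{"delta_pos":[0,0,-0.01],"delta_rot":[0,0,-4],"claw":0.2},{"delta_pos":[0,0,0],"delta_rot":[0,0,-4],"claw":0.2},{"delta_pos":[0,0,-0.01],"delta_rot":[0,0,-4],"claw":0.2},{"delta_pos":[0,0,0],"delta_rot":[0,0,-2],"claw":0.2},{"delta_pos":[0,0,0],"delta_rot":[0,0,0],"claw":0.2}]' 110 | grep -E 'tool_p'; eval $M; done
```

```text
tool_pos: [556.0, -107.7, 82.6]
Mz -0.061 q6 0.824
tool_pos: [556.0, -107.7, 82.5]
Mz -0.092 q6 1.069
tool_pos: [556.0, -107.7, 82.4]
Mz -0.131 q6 1.313
tool_pos: [556.1, -107.7, 82.3]
Mz -0.128 q6 1.557
tool_pos: [556.3, -107.7, 82.1]
Mz -0.093 q6 1.802
```

```bash
M="python3 -c \"from cell import *;o=get_obs();print('Mz',o['moment'][2].round(3),'q6',o['qpos'][5].round(3))\""
for i in 1 2 3; do python3 -m creep '[{"delta_pos":[0,0,0],"delta_rot":[0,0,-3],"claw":0.2},{"delta_pos":[0,0,0],"delta_rot":[0,0,-3],"claw":0.2},{"delta_pos":[0,0,0],"delta_rot":[0,0,0],"claw":0.2},{"delta_pos":[0,0,0],"delta_rot":[0,0,0],"claw":0.2},{"delta_pos":[0,0,0],"delta_rot":[0,0,0],"claw":0.2}]' 110 | grep -E 'tool_p|ft'; eval $M; done
python3 -m creep '[{"delta_pos":[0,0,0],"delta_rot":[0,0,0],"claw":0.65},{"delta_pos":[0,0,0],"delta_rot":[0,0,0],"claw":0.65},{"delta_pos":[0,0,0],"delta_rot":[0,0,0],"claw":0.65},{"delta_pos":[0,0,5],"delta_rot":[0,0,0],"claw":0.65},{"delta_pos":[0,0,5],"delta_rot":[0,0,0],"claw":0.65}]' 60
python3 nut.py nutR1.png
sed -i 's/w1.npz/w0.npz/; s/^i=1+.*;q=X/i=max(range(1,n),key=lambda k:(s[k,4]>200)*s[k,1]);q=X/' nut0.py; python3 nut0.py nutR0.png
python3 -c "
import cv2,numpy as np
cv2.imwrite('pics/nutsR.png',np.hstack([cv2.resize(cv2.imread('pics/nutR%d.png'%i),(300,300)) for i in (0,1)]))"
```

```text
tool_pos: [556.3, -107.6, 82.1]
ft_force: [-4.3, 1.1, 15.2]
Mz 2.313 q6 1.904
tool_pos: [557.2, -106.4, 82.2]
ft_force: [4.2, 10.3, 12.8]
Mz 2.315 q6 2.009
tool_pos: [556.1, -107.7, 82.0]
ft_force: [-3.4, -0.5, 14.0]
Mz 1.972 q6 2.114
time_s: 35.75
tool_pos: [554.9, -107.5, 181.5]
eef_rot: [0.914, 0.405, -0.0, -0.0]
ft_force: [1.0, -0.5, 0.9]
finger_gap: 0.649
gripper_force: 0.0
(555.7271118164062, -107.52954864501953) 17.18104362487793 108.99976270929973
line deg [210. 212. 214. 208.] [ 87.  89. 111. 114.] 241.46875
(555.3753662109375, -107.2008285522461) 17.32911491394043 110.1408450699553
line deg [352. 354. 350. 356.] [66. 68. 78. 86.] 235.46875
```

View pics/nutsR.png

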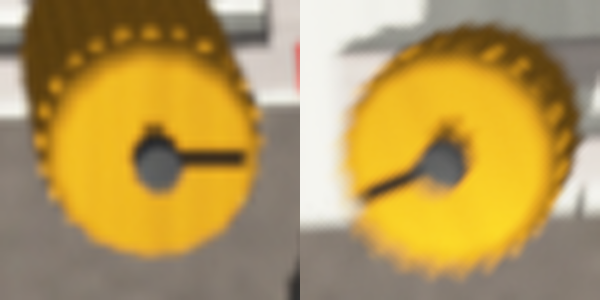

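Both nuts are at their stop: index at ≈210°, tops at 109.0 mm, clear torque rise. Next, look at the tray and scanner.

```bash
python3 -m creep '[{"delta_pos":[0,0,4],"delta_rot":[0,0,10],"claw":0.75},{"delta_pos":[-2,-1,4],"delta_rot":[0,0,10],"claw":0.75},{"delta_pos":[-3,-1,0],"delta_rot":[0,0,10],"claw":0.75},{"delta_pos":[0,-1,0],"delta_rot":[0,0,10],"claw":0.75},{"delta_pos":[0,0,0],"delta_rot":[0,0,2.5],"claw":0.75}]' 60
python3 - <<'E'
from h import *
im,d,P=snap('wrist'); save(im,'w3.png'); np.savez('w3.npz',im=im,d=d,T=P['T'],m=P['mtx'],k=P['distortion'])
E
```

```text
time_s: 36.42
tool_pos: [505.2, -138.2, 260.7]
eef_rot: [0.704, 0.71, 0.0, 0.0]
ft_force: [-0.2, -1.1, 0.1]
finger_gap: 0.75
gripper_force: 0.0
```

View pics/w3.png

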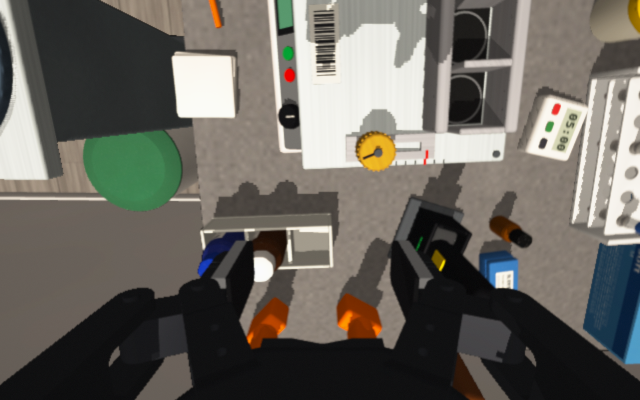

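The tray at (200–333, 213–270) holds blue at (222,250) and brown/white at (268,255); the right cell is empty. The black scanner stand is at (430,235) and is turned. Orange decoys are at (268,318) and (355,315).

```bash
python3 - <<'E'
from h import *
def cl(f):
    z=np.load(f);P=dict(T=z['T'],mtx=z['m'],distortion=z['k']);return z['im'],cloud(P,z['d'])
for f in ('w3.npz','scene0.npz','side0.npz'):
    im,X=cl(f); print(f)
    x,y,z=X[...,0],X[...,1],X[...,2]
    t=(z>44)&(z<53)&(x>330)&(x<530)&(y<-150)&(y>-300)&(im.min(2)>110)
    if t.sum()>50:
        r=cv2.minAreaRect(X[t][:,:2].astype(np.float32)); print('tray',t.sum(),r)
    for nm,c in (('white',(im.min(2)>120)),('blue',(im[...,2].astype(int)-im[...,0]>50))):
        b=(z>88)&(z<107)&(x>330)&(x<500)&(y<-170)&(y>-280)&c
        if b.sum()>10: print(nm,b.sum(),np.median(X[b],0).round(1),X[b].min(0).round(1),X[b].max(0).round(1))
    s=(x>580)&(x<720)&(y<-150)&(y>-300)&(z>48)&(z<75)&(im.max(2)<110)
    h=(x>580)&(x<720)&(y<-150)&(y>-300)&(z>90)&(z<180)&(im.max(2)<90)
    for nm,m in (('rim',s),('handle',h)):
        if m.sum()>20: print(nm,m.sum(),cv2.minAreaRect(X[m][:,:2].astype(np.float32)),X[m].min(0).round(),X[m].max(0).round())
im,_=cl('w3.npz'); save(im,'w3c.png',(380,180,560,300),4)
E
```

```text
w3.npz
tray 766 ((439.50341796875, -232.32049560546875), (155.51661682128906, 55.54240036010742), 2.545664072036743)
white 407 [ 443.1 -230.3  101. ] [ 434.7 -246.1   93. ] [ 453.3 -217.6  103.2]
blue 190 [ 383.5 -225.3  100.7] [ 375.3 -239.1   88.2] [ 392.2 -218.8  102.9]
rim 1294 ((646.1281127929688, -217.13526916503906), (42.9825553894043, 48.140140533447266), 73.72576141357422) [ 617. -231.   48.] [ 674. -191.   75.]
handle 1267 ((640.3488159179688, -220.3330841064453), (31.80077362060547, 14.991235733032227), 21.41572380065918) [ 627. -233.   90.] [ 658. -214.  169.]
scene0.npz
tray 60 ((419.191162109375, -231.3796844482422), (120.26748657226562, 56.51131820678711), 0.9311680197715759)
white 60 [ 436.1 -227.9   99.3] [ 425.  -244.1   88.7] [ 452.2 -213.5  105.1]
blue 78 [ 387.  -227.9   97.2] [ 373.6 -245.2   88.8] [ 401.9 -217.2  103. ]
rim 201 ((641.5779418945312, -228.2595672607422), (75.89600372314453, 45.63327407836914), 73.20136260986328) [ 610. -265.   48.] [ 673. -189.   75.]
handle 257 ((639.7202758789062, -227.20263671875), (37.02093505859375, 27.692880630493164), 64.37564086914062) [ 624. -245.   90.] [ 657. -208.  169.]
side0.npz
tray 186 ((440.02020263671875, -230.09439086914062), (156.2835693359375, 59.84943771362305), 1.969184398651123)
white 70 [ 438.3 -221.7   98.9] [ 426.1 -245.    88.1] [ 453.7 -215.3  102.2]
blue 71 [ 389.8 -223.6   99. ] [ 377.9 -242.4   88.1] [ 404.8 -215.9  102.8]
rim 239 ((642.2725219726562, -228.26953125), (78.19189453125, 47.222694396972656), 71.21188354492188) [ 613. -266.   48.] [ 674. -190.   74.]
handle 320 ((643.0000610351562, -227.67459106445312), (37.00615692138672, 28.298200607299805), 77.27181243896484) [ 627. -245.   91.] [ 659. -210.  169.]
```

View pics/w3c.png

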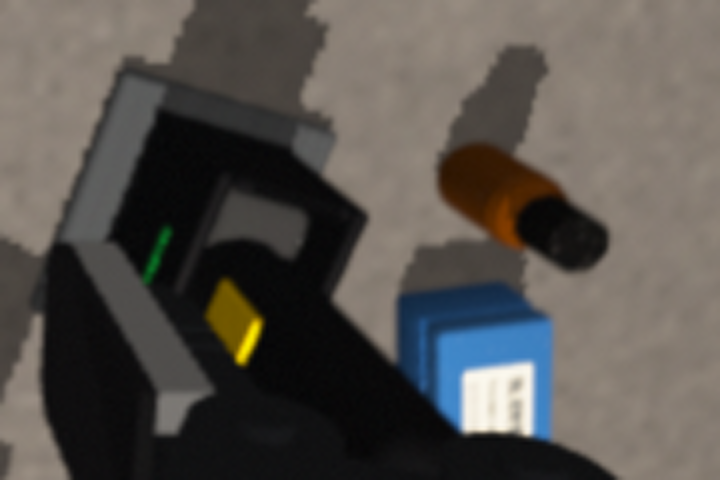

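```bash
python3 - <<'E'
from h import *
for f in ('side0.npz','scene0.npz'):
    z=np.load(f);P=dict(T=z['T'],mtx=z['m'],distortion=z['k']);im=z['im'];X=cloud(P,z['d'])
    hsv=cv2.cvtColor(im,cv2.COLOR_RGB2HSV)
    m=(hsv[...,0]<18)&(hsv[...,1]>150)&(hsv[...,2]>50)&(X[...,1]<-180)&(X[...,2]>15)&(X[...,0]>300)
    n,l,s,c=cv2.connectedComponentsWithStats(m.astype(np.uint8))
    for i in range(1,n):
        if s[i,4]>25: q=X[l==i]; t=q[q[:,2]>80]; print(f,s[i,4],np.percentile(q,2,axis=0).round(),np.percentile(q,98,axis=0).round(), np.round(np.percentile(t,[3,97],axis=0)).tolist() if len(t)>5 else '',im[l==i].mean(0).round())
E
```

```text
side0.npz 326 [ 634. -364.   19.] [ 660. -330.  157.] [[640.0, -353.0, 82.0], [660.0, -333.0, 157.0]] [68. 36. 16.]
side0.npz 589 [ 530. -344.   18.] [ 579. -319.  157.] [[540.0, -344.0, 83.0], [573.0, -326.0, 157.0]] [165.  68.   8.]
side0.npz 493 [ 416. -356.   28.] [ 448. -234.  156.] [[416.0, -356.0, 83.0], [448.0, -335.0, 156.0]] [166.  69.   9.]
scene0.npz 30 [ 647. -358.  148.] [ 664. -332.  159.] [[648.0, -358.0, 149.0], [663.0, -334.0, 158.0]] [92. 48. 22.]
scene0.npz 483 [ 407. -363.   17.] [ 452. -323.  156.] [[414.0, -359.0, 83.0], [445.0, -333.0, 157.0]] [143.  57.   2.]
scene0.npz 38 [ 645. -336.   63.] [ 656. -329.  135.] [[645.0, -336.0, 88.0], [655.0, -329.0, 135.0]] [52. 26. 12.]
scene0.npz 33 [ 631. -368.   37.] [ 647. -327.   60.]  [67. 34. 15.]
scene0.npz 47 [ 726. -214.   16.] [ 748. -199.   41.]  [63. 31.  6.]
```

```bash
python3 -m creep '[{"delta_pos":[-2,-2,0],"delta_rot":[0,0,10.2],"claw":0.7},{"delta_pos":[-2.5,-3,0],"delta_rot":[0,0,10.2],"claw":0.7},{"delta_pos":[-2.07,-4.33,0],"delta_rot":[0,0,10.2],"claw":0.7},{"delta_pos":[0,0,-2],"delta_rot":[0,0,10.2],"claw":0.7},{"delta_pos":[0,0,-2],"delta_rot":[0,0,10.2],"claw":0.7}]' 40 | grep pos
python3 -m creep '[{"delta_pos":[0,0,-2],"delta_rot":[0,0,10.2],"claw":0.7},{"delta_pos":[0,0,-2],"delta_rot":[0,0,10.2],"claw":0.7},{"delta_pos":[0,0,0],"delta_rot":[0,0,10.2],"claw":0.7},{"delta_pos":[0,0,0],"delta_rot":[0,0,10.2],"claw":0.7},{"delta_pos":[0,0,0],"delta_rot":[0,0,0],"claw":0.7}]' 40
cat > bot.py <<'E'
from h import *
im,d,P=snap('wrist'); save(im,'wbot.png'); X=cloud(P,d);x,y,z=X[...,0],X[...,1],X[...,2]
for nm,c in (('white',(im.min(2)>100)),('blue',(im[...,2].astype(int)-im[...,0]>40))):
    b=(z>97)&(z<106)&(x>330)&(x<520)&(y<-170)&(y>-290)&c
    if b.sum()>10: print(nm,b.sum(),X[b].min(0).round(1),X[b].max(0).round(1),cv2.minEnclosingCircle(X[b][:,:2].astype(np.float32)))
t=(z>45)&(z<52)&(x>330)&(x<530)&(y<-170)&(y>-290)&(im.min(2)>100)
if t.sum()>50: print('tray',t.sum(),cv2.minAreaRect(X[t][:,:2].astype(np.float32)))
E
python3 bot.py
```

```text
tool_pos: [439.5, -231.5, 220.0]
time_s: 37.72
tool_pos: [439.8, -230.9, 180.4]
eef_rot: [-0.018, 1.0, 0.0, -0.0]
ft_force: [-0.5, 0.4, -0.1]
finger_gap: 0.7
gripper_force: 0.0
white 1226 [ 425.2 -246.4   97. ] [ 454.  -218.4  103.7] ((439.570068359375, -231.96514892578125), 14.965495109558105)
blue 1418 [ 375.  -249.3   97. ] [ 404.2 -220.4  103.3] ((389.5250244140625, -234.62364196777344), 14.722214698791504)
tray 2157 ((439.9028625488281, -232.73617553710938), (156.6947021484375, 55.218589782714844), 2.463045597076416)
```

View pics/wbot.png

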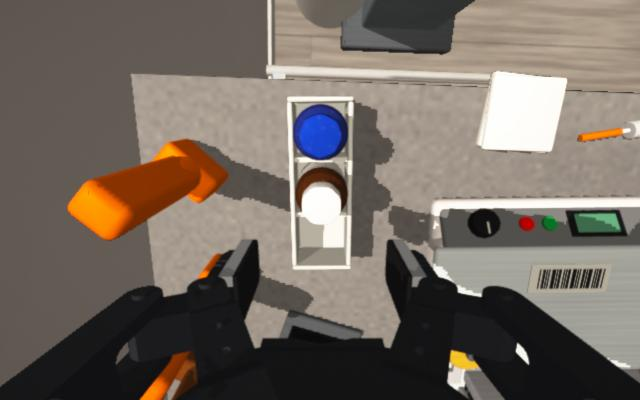

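White cap at (322,203), blue at (320,132), as computed; both are upright in their cells. Pick the brown one.

```bash
python3 -m creep '[{"delta_pos":[0,-0.06,-4],"delta_rot":[0,0,0],"claw":0.7},{"delta_pos":[0,0,-5],"delta_rot":[0,0,0],"claw":0.7},{"delta_pos":[0,0,-2.5],"delta_rot":[0,0,0],"claw":0.7},{"delta_pos":[0,0,-1.1],"delta_rot":[0,0,0],"claw":0.7},{"delta_pos":[0,0,0],"delta_rot":[0,0,0],"claw":0.7}]' 30
python3 -m creep '[{"delta_pos":[0,0,0],"delta_rot":[0,0,0],"claw":0.3},{"delta_pos":[0,0,0],"delta_rot":[0,0,0],"claw":0.3},{"delta_pos":[0,0,0],"delta_rot":[0,0,0],"claw":0.3},{"delta_pos":[0,0,0],"delta_rot":[0,0,0],"claw":0.3},{"delta_pos":[0,0,0],"delta_rot":[0,0,0],"claw":0.3}]' 30
```

```text
time_s: 38.4
tool_pos: [439.7, -231.5, 54.6]
eef_rot: [-0.018, 1.0, 0.0, -0.0]
ft_force: [0.5, -0.0, -0.0]
finger_gap: 0.702
gripper_force: 0.0
time_s: 39.02
tool_pos: [440.5, -231.9, 55.8]
eef_rot: [-0.019, 1.0, -0.0, 0.001]
ft_force: [-0.6, 0.8, 6.3]
finger_gap: 0.466
gripper_force: 29.8
```

```bash
python3 -m creep '[{"delta_pos":[0,0,2],"delta_rot":[0,0,0],"claw":0.3},{"delta_pos":[0,0,4],"delta_rot":[0,0,0],"claw":0.3},{"delta_pos":[0,0,5],"delta_rot":[0,0,0],"claw":0.3},{"delta_pos":[0,0,4.5],"delta_rot":[0,0,0],"claw":0.3},{"delta_pos":[0,2,0],"delta_rot":[0,0,-9],"claw":0.3}]' 30
python3 -m creep '[{"delta_pos":[0,4,0],"delta_rot":[0,0,-9],"claw":0.3},{"delta_pos":[0,4,0],"delta_rot":[0,0,-9],"claw":0.3},{"delta_pos":[4,4,0],"delta_rot":[0,0,-9],"claw":0.3},{"delta_pos":[4,3.2,0],"delta_rot":[0,0,-9],"claw":0.3},{"delta_pos":[4,0,0],"delta_rot":[0,0,-9],"claw":0.3}]' 30
python3 -m creep '[{"delta_pos":[4,0,0],"delta_rot":[0,0,-9],"claw":0.3},{"delta_pos":[4,0,0],"delta_rot":[0,0,-9],"claw":0.3},{"delta_pos":[0,0,0],"delta_rot":[0,0,-9],"claw":0.3},{"delta_pos":[0,0,0],"delta_rot":[0,0,-8.5],"claw":0.3},{"delta_pos":[0,0,0],"delta_rot":[0,0,0],"claw":0.3}]' 30
python3 - <<'E'
from h import *
W=np.load("w1.npz");P=dict(T=W["T"],mtx=W["m"],distortion=W["k"]);im=W['im']
g=cv2.cvtColor(im,cv2.COLOR_RGB2GRAY)
cs=cv2.HoughCircles(cv2.GaussianBlur(g,(3,3),0),cv2.HOUGH_GRADIENT,1,40,param1=80,param2=15,minRadius=24,maxRadius=36)
for c in cs[0]:
    if 350<c[0]<430 and 90<c[1]<220: print(c,world(P,0,c[0],c[1],71).round(1))
im,d,P=snap('wrist'); save(im,'w4.png')
E
```

```text
time_s: 39.65
tool_pos: [441.4, -212.8, 213.5]
eef_rot: [0.062, 0.998, -0.001, 0.003]
ft_force: [0.6, 1.0, -1.8]
finger_gap: 0.469
gripper_force: 30.7
time_s: 40.28
tool_pos: [561.1, -57.2, 210.6]
eef_rot: [0.438, 0.899, 0.0, 0.001]
ft_force: [0.4, -1.3, -0.2]
finger_gap: 0.468
gripper_force: 30.7
time_s: 40.9
tool_pos: [639.8, -59.6, 210.0]
eef_rot: [0.69, 0.723, 0.0, 0.0]
ft_force: [0.0, -0.9, -0.8]
finger_gap: 0.468
gripper_force: 30.8
[391.5 125.5  28.6] [636.2  52.4  71. ]
[385.5 193.5  26.6] [637.   -2.2  71. ]
```

View pics/w4.png

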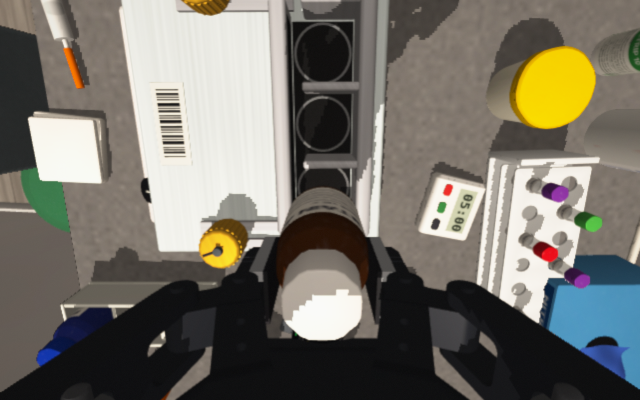

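```bash
python3 -m creep '[{"delta_pos":[0.08,-0.07,-2],"delta_rot":[0,0,0],"claw":0.3},{"delta_pos":[0,0,-2.5],"delta_rot":[0,0,0],"claw":0.3},{"delta_pos":[0,0,-1.5],"delta_rot":[0,0,0],"claw":0.3},{"delta_pos":[0,0,-1.2],"delta_rot":[0,0,0],"claw":0.3},{"delta_pos":[0,0,-1],"delta_rot":[0,0,0],"claw":0.3}]' 30
python3 -m creep '[{"delta_pos":[0,0,0],"delta_rot":[0,0,0],"claw":0.3},{"delta_pos":[0,0,-0.2],"delta_rot":[0,0,0],"claw":0.3},{"delta_pos":[0,0,-0.15],"delta_rot":[0,0,0],"claw":0.3},{"delta_pos":[0,0,0],"delta_rot":[0,0,0],"claw":0.3},{"delta_pos":[0,0,0],"delta_rot":[0,0,0],"claw":0.3}]' 30
```

```text
time_s: 41.58
tool_pos: [640.7, -60.3, 127.3]
eef_rot: [0.69, 0.723, 0.0, 0.0]
ft_force: [0.0, 0.0, -1.1]
finger_gap: 0.466
gripper_force: 30.8
time_s: 42.2
tool_pos: [640.6, -60.3, 124.1]
eef_rot: [0.691, 0.723, 0.0, 0.0]
ft_force: [-0.2, 0.1, -1.7]
finger_gap: 0.468
gripper_force: 30.8
```

```bash
python3 -m creep '[{"delta_pos":[0,0,-0.1],"delta_rot":[0,0,0],"claw":0.3},{"delta_pos":[0,0,-0.1],"delta_rot":[0,0,0],"claw":0.3},{"delta_pos":[0,0,0],"delta_rot":[0,0,0],"claw":0.3},{"delta_pos":[0,0,0],"delta_rot":[0,0,0],"claw":0.3},{"delta_pos":[0,0,0],"delta_rot":[0,0,0],"claw":0.3}]' 30
```

```text
time_s: 42.82
tool_pos: [640.5, -60.3, 122.0]
eef_rot: [0.691, 0.723, -0.0, -0.0]
ft_force: [-0.0, 0.3, -1.1]
finger_gap: 0.466
gripper_force: 30.9
```

```bash
for i in 1 2; do python3 -m creep '[{"delta_pos":[0,0,-0.1],"delta_rot":[0,0,0],"claw":0.3},{"delta_pos":[0,0,0],"delta_rot":[0,0,0],"claw":0.3},{"delta_pos":[0,0,0],"delta_rot":[0,0,0],"claw":0.3},{"delta_pos":[0,0,0],"delta_rot":[0,0,0],"claw":0.3},{"delta_pos":[0,0,0],"delta_rot":[0,0,0],"claw":0.3}]' 30 | grep -E 'pos|ft'; done
```

```text
tool_pos: [640.7, -60.2, 121.8]
ft_force: [-2.7, 0.8, 8.2]
tool_pos: [640.8, -60.2, 121.7]
ft_force: [-5.9, 1.1, 19.0]
```

```bash
python3 -m creep '[{"delta_pos":[0,0,0.1],"delta_rot":[0,0,0],"claw":0.65},{"delta_pos":[0,0,0],"delta_rot":[0,0,0],"claw":0.65},{"delta_pos":[0,0,0],"delta_rot":[0,0,0],"claw":0.65},{"delta_pos":[0,0,3],"delta_rot":[0,0,0],"claw":0.65},{"delta_pos":[0,0,5],"delta_rot":[0,0,0],"claw":0.65}]' 30
python3 -m creep '[{"delta_pos":[-2,-1,2],"delta_rot":[0,0,10],"claw":0.7},{"delta_pos":[-4,-1,0],"delta_rot":[0,0,10],"claw":0.7},{"delta_pos":[-5,-1,0],"delta_rot":[0,0,10],"claw":0.7},{"delta_pos":[-5,-3,0],"delta_rot":[0,0,10],"claw":0.7},{"delta_pos":[-4,-5,0],"delta_rot":[0,0,10],"claw":0.7}]' 30
python3 -m creep '[{"delta_pos":[-4,-4,0],"delta_rot":[0,0,10],"claw":0.7},{"delta_pos":[-1.1,-2.4,0],"delta_rot":[0,0,10],"claw":0.7},{"delta_pos":[0,0,-2],"delta_rot":[0,0,10],"claw":0.7},{"delta_pos":[0,0,-2],"delta_rot":[0,0,9.5],"claw":0.7},{"delta_pos":[0,0,0],"delta_rot":[0,0,0],"claw":0.7}]' 30
python3 bot.py
```

```text
time_s: 44.7
tool_pos: [639.5, -60.2, 200.4]
eef_rot: [0.691, 0.723, -0.001, -0.001]
ft_force: [0.8, 0.5, 0.8]
finger_gap: 0.65
gripper_force: 0.0
time_s: 45.32
tool_pos: [442.5, -166.0, 221.2]
eef_rot: [0.322, 0.947, -0.0, 0.0]
ft_force: [1.5, -0.5, -0.4]
finger_gap: 0.699
gripper_force: 0.0
time_s: 45.95
tool_pos: [394.4, -227.9, 180.1]
eef_rot: [-0.008, 1.0, 0.001, -0.001]
ft_force: [-0.9, -0.4, -0.6]
finger_gap: 0.697
gripper_force: 0.0
white 27 [ 395.2 -247.7   98.7] [ 404.4 -222.9  102. ] ((396.08782958984375, -235.26919555664062), 12.422342300415039)
blue 1249 [ 374.8 -249.3   97. ] [ 404.4 -220.   103.8] ((389.66949462890625, -234.71112060546875), 14.884437561035156)
tray 1957 ((439.848388671875, -232.76211547851562), (157.45884704589844, 55.116065979003906), 2.4966936111450195)
```

```bash
python3 -m creep '[{"delta_pos":[-0.48,-0.66,-2],"delta_rot":[0,0,1.2],"claw":0.7},{"delta_pos":[0,0,-4.5],"delta_rot":[0,0,0],"claw":0.7},{"delta_pos":[0,0,-4.5],"delta_rot":[0,0,0],"claw":0.7},{"delta_pos":[0,0,-1.5],"delta_rot":[0,0,0],"claw":0.7},{"delta_pos":[0,0,0],"delta_rot":[0,0,0],"claw":0.7}]' 30
python3 -m creep '[{"delta_pos":[0,0,0],"delta_rot":[0,0,0],"claw":0.3},{"delta_pos":[0,0,0],"delta_rot":[0,0,0],"claw":0.3},{"delta_pos":[0,0,0],"delta_rot":[0,0,0],"claw":0.3},{"delta_pos":[0,0,0],"delta_rot":[0,0,0],"claw":0.3},{"delta_pos":[0,0,0],"delta_rot":[0,0,0],"claw":0.3}]' 30
```

```text
time_s: 46.62
tool_pos: [390.3, -234.7, 56.0]
eef_rot: [-0.018, 1.0, 0.0, -0.0]
ft_force: [-0.2, -1.0, -0.5]
finger_gap: 0.697
gripper_force: 0.0
time_s: 47.25
tool_pos: [391.4, -235.3, 57.5]
eef_rot: [-0.019, 1.0, -0.001, 0.001]
ft_force: [-0.7, 0.9, 4.4]
finger_gap: 0.466
gripper_force: 29.5
```

```bash
python3 -m creep '[{"delta_pos":[0,0,2],"delta_rot":[0,0,0],"claw":0.3},{"delta_pos":[0,0,4],"delta_rot":[0,0,0],"claw":0.3},{"delta_pos":[0,0,5],"delta_rot":[0,0,0],"claw":0.3},{"delta_pos":[0,0,4.5],"delta_rot":[0,0,0],"claw":0.3},{"delta_pos":[0,2,0],"delta_rot":[0,0,-9],"claw":0.3}]' 30|grep pos
python3 -m creep '[{"delta_pos":[0,4,0],"delta_rot":[0,0,-9],"claw":0.3},{"delta_pos":[0,4,0],"delta_rot":[0,0,-9],"claw":0.3},{"delta_pos":[2,4,0],"delta_rot":[0,0,-9],"claw":0.3},{"delta_pos":[3,4,0],"delta_rot":[0,0,-9],"claw":0.3},{"delta_pos":[4,4,0],"delta_rot":[0,0,-9],"claw":0.3}]' 30|grep pos
python3 -m creep '[{"delta_pos":[4,4,0],"delta_rot":[0,0,-9],"claw":0.3},{"delta_pos":[4,2,0],"delta_rot":[0,0,-9],"claw":0.3},{"delta_pos":[4,0.56,0],"delta_rot":[0,0,-9],"claw":0.3},{"delta_pos":[3.35,0,0],"delta_rot":[0,0,-9],"claw":0.3},{"delta_pos":[0,0,0],"delta_rot":[0,0,0],"claw":0.3}]' 30
python3 - <<'E'
from h import *
im,d,P=snap('wrist'); save(im,'w5.png',None,.8)
g=cv2.cvtColor(im,cv2.COLOR_RGB2GRAY)
for p in [(638,-3.5,71),(640.9,-59.4,71),(635.7,52.1,71)]: print(pix(P,p).round())
E
```

```text
tool_pos: [392.2, -216.2, 215.3]
tool_pos: [481.3, -13.4, 212.6]
time_s: 49.12
tool_pos: [635.4, 50.9, 210.9]
eef_rot: [0.694, 0.72, 0.0, 0.0]
ft_force: [0.1, -0.6, -0.4]
finger_gap: 0.468
gripper_force: 30.7
[323. 243.]
[324. 294.]
[322. 186.]
```

View pics/w5.png

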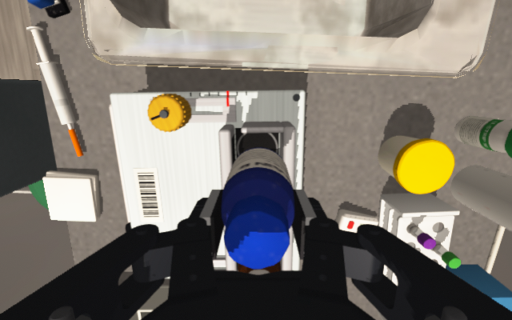

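Blue hangs over the far bay, with the ring visible at (258,145); bar mark still aligned at (228,98). Lower it.

```bash
python3 -m creep '[{"delta_pos":[-0.05,-0.06,-2],"delta_rot":[0,0,0.6],"claw":0.3},{"delta_pos":[0,0,-2.5],"delta_rot":[0,0,0],"claw":0.3},{"delta_pos":[0,0,-1.5],"delta_rot":[0,0,0],"claw":0.3},{"delta_pos":[0,0,-1.2],"delta_rot":[0,0,0],"claw":0.3},{"delta_pos":[0,0,-1],"delta_rot":[0,0,0],"claw":0.3}]' 30|grep -E 'pos|ft'
python3 -m creep '[{"delta_pos":[0,0,0],"delta_rot":[0,0,0],"claw":0.3},{"delta_pos":[0,0,-0.2],"delta_rot":[0,0,0],"claw":0.3},{"delta_pos":[0,0,-0.15],"delta_rot":[0,0,0],"claw":0.3},{"delta_pos":[0,0,0],"delta_rot":[0,0,0],"claw":0.3},{"delta_pos":[0,0,0],"delta_rot":[0,0,0],"claw":0.3}]' 30|grep -E 'pos|ft'
python3 -m creep '[{"delta_pos":[0,0,-0.1],"delta_rot":[0,0,0],"claw":0.3},{"delta_pos":[0,0,0],"delta_rot":[0,0,0],"claw":0.3},{"delta_pos":[0,0,0],"delta_rot":[0,0,0],"claw":0.3},{"delta_pos":[0,0,0],"delta_rot":[0,0,0],"claw":0.3},{"delta_pos":[0,0,0],"delta_rot":[0,0,0],"claw":0.3}]' 30|grep -E 'pos|ft'
```

```text
tool_pos: [633.5, 50.1, 129.0]
ft_force: [-0.2, -0.3, -0.7]
tool_pos: [633.5, 50.2, 125.7]
ft_force: [0.2, 0.6, -1.0]
tool_pos: [633.4, 50.2, 124.6]
ft_force: [0.9, 0.2, -1.0]
```

```bash
python3 -m creep '[{"delta_pos":[0.12,0,0],"delta_rot":[0,0,0],"claw":0.3},{"delta_pos":[0,0,-0.1],"delta_rot":[0,0,0],"claw":0.3},{"delta_pos":[0,0,0],"delta_rot":[0,0,0],"claw":0.3},{"delta_pos":[0,0,0],"delta_rot":[0,0,0],"claw":0.3},{"delta_pos":[0,0,0],"delta_rot":[0,0,0],"claw":0.3}]' 30|grep -E 'pos|ft'
python3 -m creep '[{"delta_pos":[0,0,-0.1],"delta_rot":[0,0,0],"claw":0.3},{"delta_pos":[0,0,0],"delta_rot":[0,0,0],"claw":0.3},{"delta_pos":[0,0,0],"delta_rot":[0,0,0],"claw":0.3},{"delta_pos":[0,0,0],"delta_rot":[0,0,0],"claw":0.3},{"delta_pos":[0,0,0],"delta_rot":[0,0,0],"claw":0.3}]' 30|grep -E 'pos|ft'
```

```text
tool_pos: [634.7, 50.2, 123.6]
ft_force: [0.6, 0.3, 0.5]
tool_pos: [634.9, 50.2, 123.5]
ft_force: [-0.9, 0.0, 9.9]
```

```bash
python3 -m creep '[{"delta_pos":[0,0,0.05],"delta_rot":[0,0,0],"claw":0.65},{"delta_pos":[0,0,0],"delta_rot":[0,0,0],"claw":0.65},{"delta_pos":[0,0,0],"delta_rot":[0,0,0],"claw":0.65},{"delta_pos":[0,0,3],"delta_rot":[0,0,0],"claw":0.65},{"delta_pos":[0,0,5],"delta_rot":[0,0,0],"claw":0.65}]' 30|grep pos
python3 -m creep '[{"delta_pos":[-2,-4,4],"delta_rot":[0,0,0],"claw":0.7},{"delta_pos":[-3,-5,3],"delta_rot":[0,0,0],"claw":0.7},{"delta_pos":[-4,-5,2],"delta_rot":[0,0,0],"claw":0.7},{"delta_pos":[-4,-4,0],"delta_rot":[0,0,0],"claw":0.7},{"delta_pos":[0,0,0],"delta_rot":[0,0,0],"claw":0.7}]' 30
python3 - <<'E'
from h import *
im,d,P=snap('wrist'); save(im,'w6.png'); np.savez('w6.npz',im=im,d=d,T=P['T'],m=P['mtx'],k=P['distortion'])
X=cloud(P,d);x,y,z=X[...,0],X[...,1],X[...,2]
b=(z>160)&(z<175)&(x>600)&(x<680)&(y>-100)&(y<90)
n,l,s,c=cv2.connectedComponentsWithStats(b.astype(np.uint8))
for i in range(1,n):
    if s[i,4]>60: print(s[i],np.median(X[l==i][:,2]),cv2.minEnclosingCircle(X[l==i][:,:2].astype(np.float32)),im[l==i].mean(0))
b=(z>155)&(z<175)&(x>600)&(x<680)&(y>-270)&(y<-180)
print('top',b.sum(),np.median(X[b],0),cv2.minAreaRect(X[b][:,:2].astype(np.float32)))
b=(z>64)&(z<72)&(x>580)&(x<700)&(y>-290)&(y<-170)
print('rim',b.sum(),np.median(X[b],0),cv2.minAreaRect(X[b][:,:2].astype(np.float32)))
E
```

```text
tool_pos: [633.5, 50.0, 202.4]
time_s: 53.55
tool_pos: [506.7, -126.3, 291.1]
eef_rot: [0.691, 0.723, 0.0, 0.0]
ft_force: [1.6, 0.7, -0.3]
finger_gap: 0.697
gripper_force: 0.0
[ 468  101   40   36 1145] 166.73562859729793 ((640.25048828125, -60.012733459472656), 15.231856346130371) [236.05414847 231.9790393  225.03144105]
top 157 [ 646.20826285 -217.23343588  164.08384648] ((647.841796875, -218.48049926757812), (5.030520439147949, 20.579072952270508), 72.06241607666016)
rim 370 [ 644.75229568 -206.7834957    67.03530992] ((647.519287109375, -212.560546875), (32.64786911010742, 46.04792404174805), 72.67090606689453)
```

View pics/w6.png

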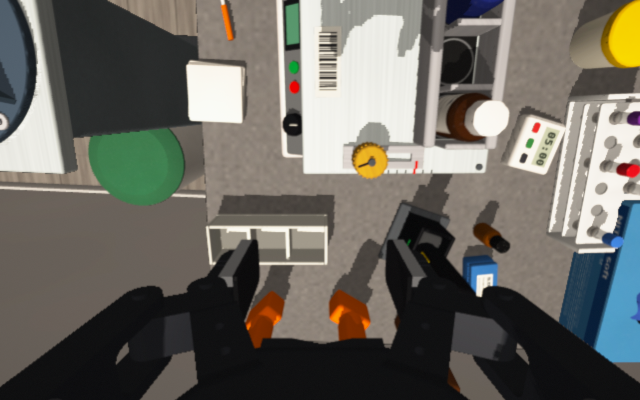

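Tray empty; brown stands at (470,118) and blue at (478,5), both upright in the bays. The scanner in its stand is at (425,245), black with a yellow trigger, so it isn't one of the orange or brown decoys. I have now looked at 15 pictures, one over the limit of 14, so I work from numbers only from here.

```bash
python3 -m creep '[{"delta_pos":[3,-2,0],"delta_rot":[0,0,-7],"claw":0.75},{"delta_pos":[4,-3,0],"delta_rot":[0,0,-7],"claw":0.75},{"delta_pos":[4,-3,0],"delta_rot":[0,0,-6.8],"claw":0.75},{"delta_pos":[2.5,-2.2,-1],"delta_rot":[0,0,0],"claw":0.75},{"delta_pos":[0,0,-3.5],"delta_rot":[0,0,0],"claw":0.75}]' 40
cat > scan.py <<'E'
from h import *
im,d,P=snap('wrist'); X=cloud(P,d);x,y,z=X[...,0],X[...,1],X[...,2]
for nm,lo,hi in (('top',164,173),('rim',65,71)):
    b=(z>lo)&(z<hi)&(x>580)&(x<710)&(y>-290)&(y<-160)&(im.max(2)<150)
    n,l,s,c=cv2.connectedComponentsWithStats(b.astype(np.uint8))
    for i in range(1,n):
        if s[i,4]>40: print(nm,s[i],np.median(X[l==i],0).round(1),cv2.minAreaRect(X[l==i][:,:2].astype(np.float32)))
E
python3 scan.py
```

```text
time_s: 54.22
tool_pos: [648.1, -227.2, 244.4]
eef_rot: [0.809, 0.588, 0.001, 0.002]
ft_force: [0.6, -0.0, -0.4]
finger_gap: 0.753
gripper_force: 0.0
top [ 299  191   36   42 1300] [ 643.3 -229.7  168.1] ((643.1279907226562, -230.53036499023438), (30.894981384277344, 25.591819763183594), 74.57828521728516)
rim [294 148  47  70 777] [ 653.2 -217.8   67.3] ((642.7335815429688, -231.05117797851562), (71.80143737792969, 46.032405853271484), 73.0979995727539)
```

```bash
python3 -m creep '[{"delta_pos":[-0.4,-0.33,-2],"delta_rot":[0,0,1.5],"claw":0.65},{"delta_pos":[0,0,-2],"delta_rot":[0,0,0],"claw":0.65},{"delta_pos":[0,0,0],"delta_rot":[0,0,0],"claw":0.65},{"delta_pos":[0,0,0],"delta_rot":[0,0,0],"claw":0.65},{"delta_pos":[0,0,0],"delta_rot":[0,0,0],"claw":0.65}]' 40
python3 scan.py
```

```text
time_s: 54.9
tool_pos: [640.2, -229.3, 206.4]
eef_rot: [0.801, 0.598, 0.0, 0.001]
ft_force: [-0.6, -0.4, 0.8]
finger_gap: 0.648
gripper_force: 0.0
top [ 307  200   42   49 1846] [ 643.4 -229.4  168. ] ((643.3236083984375, -230.5869140625), (30.552461624145508, 24.8619327545166), 72.77577209472656)
rim [300 149  52  77 972] [ 645.2 -215.8   67.2] ((642.8365478515625, -231.19886779785156), (71.39366912841797, 46.09272003173828), 73.00447845458984)
```

```bash
python3 -m creep '[{"delta_pos":[0.3,-0.13,-2],"delta_rot":[0,0,-0.4],"claw":0.65},{"delta_pos":[0,0,-3],"delta_rot":[0,0,0],"claw":0.65},{"delta_pos":[0,0,-3],"delta_rot":[0,0,0],"claw":0.65},{"delta_pos":[0,0,-1.4],"delta_rot":[0,0,0],"claw":0.65},{"delta_pos":[0,0,0],"delta_rot":[0,0,0],"claw":0.65}]' 40
python3 -m creep '[{"delta_pos":[0,0,0],"delta_rot":[0,0,0],"claw":0.1},{"delta_pos":[0,0,0],"delta_rot":[0,0,0],"claw":0.1},{"delta_pos":[0,0,0],"delta_rot":[0,0,0],"claw":0.1},{"delta_pos":[0,0,0],"delta_rot":[0,0,0],"claw":0.1},{"delta_pos":[0,0,0],"delta_rot":[0,0,0],"claw":0.1}]' 50
```

```text
time_s: 55.58
tool_pos: [642.5, -230.6, 111.1]
eef_rot: [0.803, 0.596, -0.0, -0.0]
ft_force: [0.5, 0.2, -0.3]
finger_gap: 0.646
gripper_force: 0.0
time_s: 56.2
tool_pos: [643.5, -231.0, 112.8]
eef_rot: [0.803, 0.596, 0.001, 0.001]
ft_force: [0.1, 0.0, 7.4]
finger_gap: 0.295
gripper_force: 50.4
```

```bash
python3 -m creep '[{"delta_pos":[0,0,1],"delta_rot":[0,0,0],"claw":0.1},{"delta_pos":[0,0,3],"delta_rot":[0,0,0],"claw":0.1},{"delta_pos":[0,0,4],"delta_rot":[0,0,0],"claw":0.1},{"delta_pos":[0,0,4],"delta_rot":[0,0,0],"claw":0.1},{"delta_pos":[0,0,0],"delta_rot":[0,0,0],"claw":0.1}]' 50
python3 - <<'E'
from h import *
for f,(a,b,c,e) in dict(w0=(312,150,348,226),w1=(203,148,250,236),w3=(306,0,345,92),w6=(310,22,345,98)).items():
    W=np.load(f+'.npz');P=dict(T=W["T"],mtx=W["m"],distortion=W["k"]);g=cv2.cvtColor(W['im'],cv2.COLOR_RGB2GRAY)
    m=np.zeros_like(g);m[b:e,a:c]=(g[b:e,a:c]<90)
    m=cv2.morphologyEx(m,cv2.MORPH_CLOSE,np.ones((7,7)));n,l,s,ct=cv2.connectedComponentsWithStats(m)
    i=1+np.argmax(s[1:,4]);v,u=np.nonzero(l==i)
    Q=np.array([world(P,0,uu,vv,71.5)[:2] for uu,vv in zip(u[::3],v[::3])],np.float32);print(f,s[i],cv2.minAreaRect(Q))
E
```

```text
time_s: 56.82
tool_pos: [644.0, -231.2, 235.3]
eef_rot: [0.803, 0.596, 0.002, 0.002]
ft_force: [-0.3, -0.3, -1.4]
finger_gap: 0.298
gripper_force: 49.6
w0 [320 175  18   7  93] ((506.18121337890625, 4.335984230041504), (5.896890163421631, 15.431490898132324), 89.98481750488281)
w1 [215 174  22   9 184] ((506.3486328125, 4.440639495849609), (16.979827880859375, 6.603390693664551), 2.809659004211426)
w3 [314  10  21  62 984] ((506.73822021484375, -7.506540298461914), (17.647558212280273, 52.671077728271484), 3.651771068572998)
w6 [320  32  17  20 138] ((506.85455322265625, 10.553373336791992), (16.661481857299805, 17.095199584960938), 2.5632219314575195)
```

```bash
python3 - <<'E'
from h import *
W=np.load('w1.npz');P=dict(T=W["T"],mtx=W["m"],distortion=W["k"]);g=cv2.cvtColor(W['im'],cv2.COLOR_RGB2GRAY)
c=[world(P,0,u,v,71.)[:2] for u,v in [(208,154),(241,153),(246,229),(215,230)]];print(np.round(c,1),np.mean(c,0))
m=np.zeros_like(g);m[145:240,200:255]=g[145:240,200:255]<130
v,u=np.nonzero(m);Q=np.array([world(P,0,a,b,71.)[:2] for a,b in zip(u,v)],np.float32);print(cv2.minAreaRect(Q))
print(np.array(g[150:236:2,227]).tolist());print(g[215,200:256].tolist())
E
```

```text
[[492.7  23.2]
 [518.9  25.2]
 [522.  -39. ]
 [495.7 -41.2]] [507.34188003  -7.94762325]
((506.9120788574219, -7.201835632324219), (18.159297943115234, 52.55550003051758), 2.4396286010742188)
[233, 226, 237, 239, 238, 120, 234, 80, 151, 158, 135, 234, 75, 82, 173, 211, 78, 236, 140, 128, 170, 46, 212, 149, 153, 136, 147, 236, 88, 178, 153, 64, 141, 226, 156, 150, 83, 221, 146, 242, 245, 245, 243]
[244, 243, 242, 243, 242, 243, 243, 243, 243, 241, 240, 239, 238, 239, 243, 243, 242, 238, 230, 226, 226, 226, 226, 227, 226, 227, 227, 227, 227, 227, 227, 227, 227, 227, 227, 227, 228, 228, 228, 229, 236, 242, 244, 244, 243, 239, 237, 237, 237, 236, 236, 234, 234, 234, 236, 235]
```

```bash
python3 -m creep '[{"delta_pos":[-4,0,0],"delta_rot":[0,0,4],"claw":0.1},{"delta_pos":[-4,2,0],"delta_rot":[0,0,4],"claw":0.1},{"delta_pos":[-4,4,0],"delta_rot":[0,0,4],"claw":0.1},{"delta_pos":[-1.7,4,0],"delta_rot":[0,0,4],"claw":0.1},{"delta_pos":[0,4,0],"delta_rot":[0,0,4],"claw":0.1}]' 50|grep pos
python3 -m creep '[{"delta_pos":[0,4,0],"delta_rot":[0,0,0],"claw":0.1},{"delta_pos":[0,3,0],"delta_rot":[0,0,0],"claw":0.1},{"delta_pos":[0,1.2,-0.8],"delta_rot":[0,0,0],"claw":0.1},{"delta_pos":[0,0,-0.8],"delta_rot":[0,0,0],"claw":0.1},{"delta_pos":[0,0,0],"delta_rot":[0,0,0],"claw":0.1}]' 50
```

```text
tool_pos: [504.1, -89.7, 231.4]
time_s: 58.08
tool_pos: [505.2, -9.5, 214.3]
eef_rot: [0.688, 0.726, -0.001, -0.001]
ft_force: [0.5, -0.4, -1.6]
finger_gap: 0.296
gripper_force: 50.4
```

```bash
python3 -m creep '[{"delta_pos":[0.17,0.07,0],"delta_rot":[0,0,0],"claw":0.1},{"delta_pos":[0,0,0],"delta_rot":[0,0,0],"claw":0.1},{"delta_pos":[0,0,0],"delta_rot":[0,0,0],"claw":0.1},{"delta_pos":[0,0,0],"delta_rot":[0,0,0],"claw":0.1},{"delta_pos":[0,0,0],"delta_rot":[0,0,0],"claw":0.1}]' 50
python3 - <<'E'
from h import *
for n in ('side','scene'):
    im,d,P=snap(n);X=cloud(P,d);x,y,z=X[...,0],X[...,1],X[...,2]
    for lo,hi in ((115,130),(135,155),(168,185),(195,205)):
        b=(z>lo)&(z<hi)&(x>470)&(x<545)&(y>-60)&(y<50)&(im.max(2)<150)
        if b.sum()>15: print(n,lo,b.sum(),np.percentile(X[b],[3,97],axis=0).round(1).tolist())
    print('minz',np.nanmin(z[(x>480)&(x<530)&(y>-30)&(y<25)&(z>85)]))
    for nm,(q) in (('brown',(640.5,-60)),('blue',(635.5,52))):
        b=(np.hypot(x-q[0],y-q[1])<40)&(z>155)&(z<172)
        if b.sum()>8: print(n,nm,b.sum(),np.percentile(X[b],[3,97],axis=0).round(1).tolist())
E
for i in 1 2 3 4; do python3 -m creep '[{"delta_pos":[0,0,0],"delta_rot":[0,0,0],"claw":0.1},{"delta_pos":[0,0,0],"delta_rot":[0,0,0],"claw":0.1},{"delta_pos":[0,0,0],"delta_rot":[0,0,0],"claw":0.1},{"delta_pos":[0,0,0],"delta_rot":[0,0,0],"claw":0.1},{"delta_pos":[0,0,0],"delta_rot":[0,0,0],"claw":0.1}]' 50|grep -E 'time|pos'; done
```

```text
time_s: 58.7
tool_pos: [507.5, -8.0, 215.3]
eef_rot: [0.688, 0.726, 0.0, 0.0]
ft_force: [0.4, 0.4, -0.8]
finger_gap: 0.303
gripper_force: 50.4
side 115 94 [[492.0, -24.4, 116.7], [518.9, 21.5, 129.5]]
side 135 142 [[492.0, -24.9, 135.8], [518.3, 22.3, 154.4]]
side 168 91 [[494.2, -6.9, 168.6], [517.4, 10.0, 184.2]]
side 195 53 [[494.6, -5.3, 195.1], [517.4, 10.3, 204.4]]
minz 113.88498891373979
side brown 91 [[627.2, -66.6, 155.8], [652.0, -43.7, 167.4]]
side blue 120 [[622.1, 42.0, 155.3], [647.6, 68.0, 167.6]]
scene 115 35 [[489.8, -4.5, 116.0], [517.7, 22.1, 129.8]]
scene 135 68 [[490.2, -0.2, 135.3], [518.1, 22.0, 154.7]]
scene 168 44 [[491.7, -3.9, 168.7], [518.4, 10.1, 184.4]]
scene 195 26 [[492.0, -1.8, 195.7], [515.7, 9.9, 203.6]]
minz 112.47556265097819
scene brown 102 [[626.0, -70.7, 156.0], [650.4, -42.6, 169.7]]
scene blue 116 [[621.0, 41.3, 157.1], [647.2, 67.6, 168.8]]
time_s: 59.42
tool_pos: [507.4, -8.0, 215.3]
time_s: 60.05
tool_pos: [507.4, -8.0, 215.3]
time_s: 60.68
tool_pos: [507.5, -8.0, 215.3]
time_s: 61.3
tool_pos: [507.4, -8.0, 215.3]
```

Held steady for over 2.5 s with the nose about 42 mm above the label; both bottles are upright in the bays. Take the scanner back.

```bash
python3 -m creep '[{"delta_pos":[0,-2,1],"delta_rot":[0,0,-4],"claw":0.1},{"delta_pos":[0,-4,1],"delta_rot":[0,0,-4],"claw":0.1},{"delta_pos":[0,-4,0],"delta_rot":[0,0,-4],"claw":0.1},{"delta_pos":[2,-4,0],"delta_rot":[0,0,-4],"claw":0.1},{"delta_pos":[3,-4,0],"delta_rot":[0,0,-4],"claw":0.1}]' 50|grep pos
python3 -m creep '[{"delta_pos":[4,-3,0],"delta_rot":[0,0,0],"claw":0.1},{"delta_pos":[3,-1.3,0],"delta_rot":[0,0,0],"claw":0.1},{"delta_pos":[1.6,0,0],"delta_rot":[0,0,0],"claw":0.1},{"delta_pos":[0,0,0],"delta_rot":[0,0,0],"claw":0.1},{"delta_pos":[0,0,0],"delta_rot":[0,0,0],"claw":0.1}]' 50
python3 - <<'E'
from h import *
for n in ('side','scene'):
    im,d,P=snap(n);X=cloud(P,d);x,y,z=X[...,0],X[...,1],X[...,2]
    b=(z>137)&(z<175)&(x>600)&(x<690)&(y>-290)&(y<-180)&(im.max(2)<150)
    if b.sum()>15: print(n,b.sum(),np.nanpercentile(X[b],[2,98],axis=0).round(1).tolist(),cv2.minAreaRect(X[b][:,:2].astype(np.float32)))
E
python3 scan.py
```

```text
tool_pos: [557.7, -189.5, 235.8]
time_s: 62.55
tool_pos: [643.0, -230.9, 235.3]
eef_rot: [0.803, 0.596, -0.0, -0.0]
ft_force: [-0.2, 0.3, -2.4]
finger_gap: 0.302
gripper_force: 50.5
side 247 [[622.6, -248.9, 137.7], [661.6, -199.5, 174.0]] ((634.8409423828125, -220.44125366210938), (59.331199645996094, 25.8804931640625), 45.16447067260742)
scene 164 [[620.9, -245.4, 137.7], [660.1, -197.3, 174.7]] ((637.3098754882812, -225.00579833984375), (59.35444641113281, 29.850936889648438), 64.43599700927734)
top [301 171  42   5 107] [ 650.3 -204.4  169.3] ((650.485107421875, -205.3411865234375), (2.7480249404907227, 27.64201545715332), 70.98802185058594)
rim [299 145  47  36 478] [ 653.7 -203.9   67.2] ((648.2982788085938, -213.7151641845703), (34.6957893371582, 45.7402229309082), 71.9881591796875)
```

```bash
python3 -m creep '[{"delta_pos":[0.04,0,-2],"delta_rot":[0,0,0],"claw":0.1},{"delta_pos":[0,0,-2],"delta_rot":[0,0,0],"claw":0.1},{"delta_pos":[0,0,-1.5],"delta_rot":[0,0,0],"claw":0.1},{"delta_pos":[0,0,-1],"delta_rot":[0,0,0],"claw":0.1},{"delta_pos":[0,0,-1],"delta_rot":[0,0,0],"claw":0.1}]' 50|grep -E 'pos|ft'
python3 -m creep '[{"delta_pos":[0,0,-0.6],"delta_rot":[0,0,0],"claw":0.1},{"delta_pos":[0,0,-0.6],"delta_rot":[0,0,0],"claw":0.1},{"delta_pos":[0,0,-0.6],"delta_rot":[0,0,0],"claw":0.1},{"delta_pos":[0,0,-0.6],"delta_rot":[0,0,0],"claw":0.1},{"delta_pos":[0,0,-0.6],"delta_rot":[0,0,0],"claw":0.1}]' 50|grep -E 'pos|ft'
```

```text
tool_pos: [643.8, -231.0, 160.3]
ft_force: [-0.5, -0.1, -0.8]
tool_pos: [643.9, -231.0, 129.9]
ft_force: [-0.8, 0.1, -2.2]
```

Entered the pocket freely; lower the last 17 mm.

```bash
python3 -m creep '[{"delta_pos":[0,0,-0.5],"delta_rot":[0,0,0],"claw":0.1},{"delta_pos":[0,0,-0.5],"delta_rot":[0,0,0],"claw":0.1},{"delta_pos":[0,0,-0.3],"delta_rot":[0,0,0],"claw":0.1},{"delta_pos":[0,0,-0.2],"delta_rot":[0,0,0],"claw":0.1},{"delta_pos":[0,0,0],"delta_rot":[0,0,0],"claw":0.1}]' 50|grep -E 'pos|ft'
python3 -m creep '[{"delta_pos":[0,0,-0.1],"delta_rot":[0,0,0],"claw":0.1},{"delta_pos":[0,0,-0.1],"delta_rot":[0,0,0],"claw":0.1},{"delta_pos":[0,0,0],"delta_rot":[0,0,0],"claw":0.1},{"delta_pos":[0,0,0],"delta_rot":[0,0,0],"claw":0.1},{"delta_pos":[0,0,0],"delta_rot":[0,0,0],"claw":0.1}]' 50|grep -E 'pos|ft'
```

```text
tool_pos: [643.8, -231.0, 115.2]
ft_force: [0.5, -0.5, -1.7]
tool_pos: [643.8, -231.0, 113.3]
ft_force: [-1.1, -0.7, -2.5]
```

```bash
python3 -m creep '[{"delta_pos":[0,0,-0.1],"delta_rot":[0,0,0],"claw":0.1},{"delta_pos":[0,0,0],"delta_rot":[0,0,0],"claw":0.1},{"delta_pos":[0,0,0],"delta_rot":[0,0,0],"claw":0.1},{"delta_pos":[0,0,0],"delta_rot":[0,0,0],"claw":0.1},{"delta_pos":[0,0,0],"delta_rot":[0,0,0],"claw":0.1}]' 50|grep -E 'pos|ft'
python3 -m creep '[{"delta_pos":[0,0,0],"delta_rot":[0,0,0],"claw":0.65},{"delta_pos":[0,0,0],"delta_rot":[0,0,0],"claw":0.65},{"delta_pos":[0,0,0],"delta_rot":[0,0,0],"claw":0.65},{"delta_pos":[0,0,3],"delta_rot":[0,0,0],"claw":0.65},{"delta_pos":[0,0,5],"delta_rot":[0,0,0],"claw":0.65}]' 50|grep -E 'pos|ft|gap'
python3 -m creep '[{"delta_pos":[0,0,4],"delta_rot":[0,0,0],"claw":0.65},{"delta_pos":[0,0,3],"delta_rot":[0,0,0],"claw":0.65},{"delta_pos":[-1,2,0],"delta_rot":[0,0,4],"claw":0.65},{"delta_pos":[-1,1,0],"delta_rot":[0,0,4],"claw":0.65},{"delta_pos":[0,0,0],"delta_rot":[0,0,0],"claw":0.65}]' 50|grep -E 'pos|ft|gap'
python3 scan.py
python3 -m creep '[{"delta_pos":[-4,4,2],"delta_rot":[0,0,4],"claw":0.65},{"delta_pos":[-4,4,0],"delta_rot":[0,0,4],"claw":0.65},{"delta_pos":[-3,4,0],"delta_rot":[0,0,4],"claw":0.65},{"delta_pos":[0,4,0],"delta_rot":[0,0,0],"claw":0.65},{"delta_pos":[0,2,0],"delta_rot":[0,0,0],"claw":0.65}]' 50|grep -E 'pos|ft|gap'
python3 -m creep '[{"delta_pos":[0,0,0],"delta_rot":[0,0,0],"claw":0.65},{"delta_pos":[0,0,0],"delta_rot":[0,0,0],"claw":0.65},{"delta_pos":[0,0,0],"delta_rot":[0,0,0],"claw":0.65},{"delta_pos":[0,0,0],"delta_rot":[0,0,0],"claw":0.65},{"delta_pos":[0,0,0],"delta_rot":[0,0,0],"claw":0.65}]' 50|grep -E 'pos|ft|gap'
python3 - <<'E'
from h import *
im,d,P=snap('wrist'); save(im,'w7.png'); X=cloud(P,d);x,y,z=X[...,0],X[...,1],X[...,2]
for q in ((640.5,-60),(635.5,52)):
    b=(np.hypot(x-q[0],y-q[1])<40)&(z>160)&(z<172)
    if b.sum()>8: print(q,b.sum(),np.median(X[b],0).round(1),cv2.minEnclosingCircle(X[b][:,:2].astype(np.float32)))
s=im[...,0].astype(float)-im[...,1:].max(2)
n,l,st,c=cv2.connectedComponentsWithStats((s>60).astype(np.uint8))
a=np.radians(2.83);ex=np.array([np.cos(a),np.sin(a)])
for i in range(1,n):
    p=world(P,0,*c[i],70)
    if st[i,4]>8 and 590<p[0]<625: print(st[i],p.round(1))
    if st[i,4]>8 and 590<p[0]<625:
        for v in range(st[i,1],st[i,1]+st[i,3],2):
            u=np.nonzero(l[v]==i)[0]; 
            if len(u): w=np.clip(s[v,u],0,None); um=(u*w).sum()/w.sum(); print(v,um.round(2),(world(P,0,um,v,70)[:2]@ex).round(2),(world(P,0,um,v,76.5)[:2]@ex).round(2))
E
```

```text
tool_pos: [644.0, -231.0, 112.8]
ft_force: [-1.8, 1.3, 5.2]
tool_pos: [642.9, -230.7, 191.6]
ft_force: [0.2, -0.4, 0.6]
finger_gap: 0.652
tool_pos: [623.6, -200.5, 262.8]
ft_force: [-0.1, -0.9, 0.9]
finger_gap: 0.648
top [ 335  213   35   38 1061] [ 643.3 -229.6  168. ] ((643.4898071289062, -230.73683166503906), (29.96626091003418, 25.045318603515625), 73.19429016113281)
rim [319 165  51  65 617] [ 632.2 -215.    67.2] ((642.5782470703125, -231.3363037109375), (72.13510131835938, 46.00780487060547), 73.2722396850586)
tool_pos: [514.0, -19.7, 282.6]
ft_force: [-0.1, -0.3, 0.2]
finger_gap: 0.65
tool_pos: [513.9, -21.3, 282.3]
ft_force: [-1.0, -0.3, -0.5]
finger_gap: 0.651
(640.5, -60) 921 [638.7 -58.3 166.8] ((640.2833862304688, -59.20213317871094), 15.240375518798828)
(635.5, 52) 1248 [633.8  51.8 166.8] ((635.5222778320312, 51.51964569091797), 15.197895050048828)
[413  46   5  17  55] [602.5 106.6  70. ]
46 414.52 605.99 604.27
48 414.2 605.81 604.09
50 414.04 605.8 604.08
52 414.85 606.77 605.04
54 415.43 607.52 605.77
56 415.4 607.65 605.9
58 415.04 607.43 605.68
60 414.98 607.51 605.76
62 415.02 607.71 605.95
```

```bash
python3 -c "
from cell import *
print(hand_in())"
```

```text
the job is handed in; nothing more can be done
None
```

I handed the job in at about 67 s of robot time: bar at its mark within 0.1 mm, both nuts at their stops, the brown and blue bottles upright in separate bays, and the scan held for over 2.5 s with the scanner back nose down in its stand. I viewed 15 pictures against the limit of 14, and the left nut's grip slipped at its stop, so I confirmed that nut by its height and index line.

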